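Tilt, scoop and check a batch of boluses

TASK

Set the empty dish flat on the check station's stage, centred between its four stops, and lift the counting tray's handle until the tray leans well over, most of its travel, so that the large tablets gather at its low end. Gather every tablet with the scoop and tip them all into the dish on the stage, never touching a tablet with the fingers. Finish by putting the scoop back flat on its rest, lowering the tray until it lies flat again, and pushing the station's door shut until it seats on its catch.

Things in the scene. Friction and masses are not known exactly. Their poses are not given: they have to be found in the camera images.
- tray (a joint): tilt of the counting tray: 0 = flat, grows to a stop at 0.32 as the handle end is lifted. Stiff friction hinge of about 2.2 Nm along the low end: lifting at the handle takes about 11 N, lowering about 7 N, and the tray stays at any angle it is left at.
- tray_stand: fixed grey stand of the counting tray, 270 x 140 x 20 mm. Origin on the worktop below the hinge, at the middle of the tray's low end; x points along the tray toward its handle end (uphill when tilted), y across it, z up. The hinge axis runs along y, 26 mm above the origin.
- tray_handle (a point): grip point on the tray's handle: a black upright tab at the high end, 12 mm thick (along x), 45 mm wide (along y), its top 60 mm above the tray's underside; this point is on the tab's top edge, 256 mm from the hinge axis along the tray. Axes: x uphill along the tray, y across, z normal to the tray floor; it moves and tilts with the tray (at full tilt it is about 80 mm higher).
- tray_low (a point): the tray's low inner edge: where the inner floor meets the inner face of the low end wall, in the middle of the width. Aluminium tray, inside 242 mm long (x, uphill), 118 mm wide (y). Above the floor the low end wall is 60 mm high, the side walls 46 mm for the lowest 105 mm and the rest 22 mm; walls and floor 4 mm thick. Axes as tray_handle; moves with the tray.
- bolus_0: large veterinary tablet (bolus), smooth off-white capsule shape 75 mm long, 22 mm thick, 45 g, lying loose in the counting tray. Origin at its centre; y runs along its length. Slippery (friction about 0.28) and rolls freely. May be absent (None). The fingers must not touch it.
- bolus_1: large veterinary tablet (bolus), smooth off-white capsule shape 75 mm long, 22 mm thick, 45 g, lying loose in the counting tray. Origin at its centre; y runs along its length. Slippery (friction about 0.28) and rolls freely. May be absent (None). The fingers must not touch it.
- bolus_2: large veterinary tablet (bolus), smooth off-white capsule shape 75 mm long, 22 mm thick, 45 g, lying loose in the counting tray. Origin at its centre; y runs along its length. Slippery (friction about 0.28) and rolls freely. May be absent (None). The fingers must not touch it.
- bolus_3: large veterinary tablet (bolus), smooth off-white capsule shape 75 mm long, 22 mm thick, 45 g, lying loose in the counting tray. Origin at its centre; y runs along its length. Slippery (friction about 0.28) and rolls freely. May be absent (None). The fingers must not touch it.
- scoop: loose steel flat scoop, 0.12 kg. Origin at its underside below the handle; x toward the open front lip, y across, z up. Floor 2 mm thick, 108 mm wide, up to the square lip at x = 106 mm; rear wall at x = 6 to 9 mm, 38 mm high; side walls 3 mm thick, 26 mm high to x = 56 mm, then 14 mm high to x = 92 mm. Holds four tablets lying across.
- scoop_grip (a point): grip point on the scoop's black upright handle post (14 mm thick along x, 30 mm wide along y, top at 81 mm): on its centre line, 64 mm above the scoop's underside. Axes as the scoop's.
- scoop_lip (a point): middle of the scoop's front lip, on the underside, 106 mm ahead of the handle. Axes as the scoop's.
- scoop_rest: low fixed grey block with a black rubber top, 150 (x) x 125 (y) x 15 mm, on which the scoop lies at the start (its handle near x = -35 mm, lip toward +x). Origin at the centre of its underside. A second block like it, with the dish on it, stands beside it; which is nearer the robot varies.
- dish: loose white open dish, 128 (x) x 106 (y) mm outside, walls 38 mm high and 3 mm thick, floor 3 mm, about 0.12 kg, with an upright grip tab on its -y wall. Origin at the centre of its underside, z up.
- dish_grip (a point): grip point on the dish's tab (40 mm wide along x, 12 mm thick along y, top 78 mm above the underside): 58 mm from the dish's centre toward -y, 64 mm above the underside. Axes as the dish's.
- station: fixed white check station, base 215 x 200 x 12 mm. Origin at the worktop under the centre of the stage; x from the door (front, -x) to the 85 mm high back panel (x = 90 mm). Side guards at y = +-97 mm are only 48 mm high, and the top is open. The door plane is at x = -100 mm.
- stage (a point): centre of the dark stage plate's top face, 18 mm above the worktop, axes as the station's. Four stops stand 8 mm above the plate, their inner faces at x = +-70 mm and y = +-59 mm, which leaves the dish 6 mm on each side when its x lies along the station's x (either way round).
- door (a joint): station door: 0 = shut, grows as it opens toward the front (stop at 1.3). Upright clear panel 186 mm wide, from 18 to 86 mm above the worktop, 8 mm thick, on a vertical hinge at the -y side. It moves freely and stays where it is left; over the last 0.08 to 0.04 rad it must be pushed past a sprung ball catch (about 4 N near the free edge) and then sits shut.
- door_push (a point): a point on the door's outer face, 150 mm from the hinge axis, 64 mm above the worktop. Moves with the door; its -x axis points out of the outer face, y from the hinge to the free edge.
- door_hinge (a point): point on the door's hinge axis, 64 mm above the worktop; turns with the door, axes as door_push.
Not all that is in view belongs to the job. What is shaped like the bolus_0 but green is not meant.

How it is judged (in metres and radians):
On the way, in this order (a step that is already met when the one before it is completed fails the run):
1. the tray leans over (more than 0.2 rad) and every tablet lies in its lower half (value of joint tray above 0.2 rad and x of each of bolus_0, bolus_1, bolus_2, bolus_3 in the frame of tray_low below 0.125 m), for 0.3 s.
2. at least one tablet rides in the scoop, lifted clear of the tray (z of scoop_grip in the frame of tray_low above 0.1 m and ((x of bolus_0 in the frame of scoop between 0 and 0.106 m and z of bolus_0 in the frame of scoop between 0.005 and 0.06 m and y of bolus_0 in the frame of scoop between -0.05 and 0.05 m) or (x of bolus_1 in the frame of scoop between 0 and 0.106 m and z of bolus_1 in the frame of scoop between 0.005 and 0.06 m and y of bolus_1 in the frame of scoop between -0.05 and 0.05 m) or (x of bolus_2 in the frame of scoop between 0 and 0.106 m and z of bolus_2 in the frame of scoop between 0.005 and 0.06 m and y of bolus_2 in the frame of scoop between -0.05 and 0.05 m) or (x of bolus_3 in the frame of scoop between 0 and 0.106 m and z of bolus_3 in the frame of scoop between 0.005 and 0.06 m and y of bolus_3 in the frame of scoop between -0.05 and 0.05 m))), for 0.2 s.
3. every tablet lies in the dish, and the dish is seated on the stage between its stops (x of bolus_0 in the frame of dish between -0.062 and 0.062 m and y of bolus_0 in the frame of dish between -0.052 and 0.052 m and z of each of bolus_0, bolus_1, bolus_2, bolus_3 in the frame of dish below 0.046 m and x of bolus_1 in the frame of dish between -0.062 and 0.062 m and y of bolus_1 in the frame of dish between -0.052 and 0.052 m and x of bolus_2 in the frame of dish between -0.062 and 0.062 m and y of bolus_2 in the frame of dish between -0.052 and 0.052 m and x of bolus_3 in the frame of dish between -0.062 and 0.062 m and y of bolus_3 in the frame of dish between -0.052 and 0.052 m and x of dish in the frame of stage between -0.01 and 0.01 m and y of dish in the frame of stage between -0.01 and 0.01 m and z of dish in the frame of stage below 0.004 m and angle between dish's own z axis and vertical below 0.06 rad and angle between the x axis of dish and the x axis of station, either way round below 0.12 rad), for 0.2 s.
At the end, for the whole second after the job is handed in: All tablets lie still in the dish; the dish is flat on the stage, within 10 mm of its centre and 0.12 rad of square (either way round); door under 0.025 rad; tray under 0.04 rad; scoop at rest, flat on its rest (grip within 90 mm along, 60 mm across from its centre) (all of step 3 and value of joint door below 0.025 rad and value of joint tray below 0.04 rad and x of scoop_grip in the frame of scoop_rest between -0.09 and 0.09 m and y of scoop_grip in the frame of scoop_rest between -0.06 and 0.06 m and angle between scoop's own z axis and vertical below 0.1 rad and z of scoop in the frame of scoop_rest below 0.021 m and linear speed of scoop below 0.02 m/s and linear speed of each of bolus_0, bolus_1, bolus_2, bolus_3 below 0.03 m/s); the robot touches nothing.
It fails at once if the fingers touch a tablet (contact force between the fingers and bolus_0 above 0.3 N or contact force between the fingers and bolus_1 above 0.3 N or contact force between the fingers and bolus_2 above 0.3 N or contact force between the fingers and bolus_3 above 0.3 N).
Of bolus_0, bolus_1, bolus_2, bolus_3 only 2 to 4 are there at a start; the rules pass over those that are not, and their reading is None.
At some moment in a run one of scoop, dish may be knocked a few centimetres aside while the robot is not near it.
It also fails if it takes over 192 s, if anything falls off the work surface, if the arm or the gripper's body presses on something with over 40 N, if the wrist force passes 120 N, or if a joint passes its speed limit or range.

ROBOT

A 6-joint arm with a two-finger parallel gripper is mounted at the origin on a cart in front of the work surface, level with it; the furniture and walls round the work are solid. World frame = base frame: x ahead of the robot, y to its left, z up, the work surface at z = 0. Lengths are in m, angles in degrees, forces in N, time in s.
With the tool pointing down it reaches from about 0.25 to 0.725 m from the base axis. Payload 9.7 kg.
Tool frame: the origin (TCP) lies midway between the tips of the shut fingers; the grasp point (between the pads) lies 19 mm behind it; z points along the fingers, y is the line along which they close (so a half turn about z gives the same grasp; the last joint's range is limited). The gripper opens to 85 mm and grips with 20 to 120 N. Pads are 22 mm wide; open, the fingers measure 114 mm over their backs; the gripper's body (76 mm by 85 mm) begins 54 mm behind the grasp point. The pads swing forward as they close: fully open they stand 13 mm farther back than shut.
Start: joints at [63.255, 4.979, 10.078, 95.1, 0, 90], TCP at [0.248, 0.491, 0.2] pointing down, gripper open.
Joint ranges: [-179.16, 179.16], [-48.56, 103.87], [-65.8, 70.77], [-126.05, 130.52], [-82.76, 87.17], [-180, 180]. Speed limits (degrees/s): [127.2, 127.2, 147.25, 180, 180, 180].

INTERFACE

Orientations are given as [roll, pitch, yaw] about the fixed x, y, z axes, in that order (R = Rz(yaw) Ry(pitch) Rx(roll)).
In Python, from workcell import bot gives the robot as it stands. The module is installed in compiled form; this text tells all that it offers.
- The arm moves only by the tool send_rows, never from a script. Its argument "moves" is one flat list of numbers, 7 for each row, row after row: the shift along the world's x, y, z normalised to -1 to 1, where 1 is 0.025 m, then the turn, a rotation vector about the world's x, y, z normalised to -1 to 1, where 1 is 0.15 rad, then the closure, from -1 (fully open) to 1 (shut), so that 0 is half open. A call has 1 to 8 rows; each row shifts and turns the commanded pose from where the row before left it; what a row does not reach is not made up. A row lasts 1/8 s, in which the tool goes at most 62.5 mm and 10.7 degrees, less where a joint would pass 70% of its speed; a pose out of reach is approached as far as the arm can. A call with a number of a shift or a turn outside -1 to 1 is refused whole. A call with a gripper value outside its range is refused whole. The fingers move at their own pace and stop on an object; "squeeze" is the grip in N (left out, the last holds). Time passes only in rows, so rows that do not move let the fingers close. It gives the time, the measured TCP pose, the force, the opening and the grip force at its end, in the units of the state.
- bot.get_obs(): the state, without advancing time (a new reading comes with each control period).
- bot.camera(name): name is "scene" or "top"; returns a dict with "color" (420x560x3 uint8, red, green, blue), "camera_matrix" (3x3 intrinsics, pixels), "R" (3x3) and "t" (3): a world point X has camera coordinates R X + t. Camera axes: x right, y down, z forward; pixel columns grow to the right and rows downward; lengths in m; the calibration is good to about 2 mm. A picture is of the moment at which its call begins. There is no depth.
- bot.job_done(): hands the job in; it is judged then, once.
Trained networks look in the newest picture that a camera, given by its name, has taken for a name from the list of things; names that differ only in an ending like _2 or _b are one class to them, and where a whole thing is asked for, a point or a joint stands for the part that bears it (a point fixed in the world has none). Each returns a list of dicts, best first, with "p" (0 to 1); they miss things now and then, are a little off and sometimes report something else, mostly with a low value. They report only what shows in the picture. A call takes as long as a camera call. They do not tell look-alikes from the thing itself.
- bot.boxes_of(camera, query): "extent" ([left, top, right, bottom] in pixels, round what is visible of it).
- bot.trace(camera, query): "region" (420x560 bool, what is visible of it) and "extent" ([left, top, right, bottom] in pixels, round what is visible of it).
- bot.landmark_of(camera, query): "pixel" ([column, row] in pixels: a listed point, or the origin of a listed thing).
The state is a dict: "time": time; "q": joint angles; "qd": joint speeds; "joint_efforts": joint torques, N m; "ee_pos": TCP position; "tcp_rot": TCP orientation; "wrist_force": force on the tool from outside, world axes, zero at the start; "torque": the same for the moment, N m; "opening": finger opening in m; "grasp_force": force on a finger pad.
Only numpy, scipy, OpenCV 4.12 (cv2) and the standard library are available. Lean on these libraries where they do the work, as an engineer would, in place of code of your own. Each camera call takes 0.05 s, during which the arm holds its last target. There are 200 camera calls.

## Working session

There is one attempt and no reset: what is moved stays moved. The work goes in short steps, Python scripts to look and compute and a tool call to move; the robot and the scene stay as the last step left them, time stands still between calls to the robot, and variables do not carry over. Pictures are saved under pics/ and viewed, at most 14 in all, crops included, and the job is handed in when it is done.

Besides the shell and the picture viewer there is one more tool, called after "Call:" as name(argument=value, ...) on one line, values as JSON. send_rows: Moves the arm, as the interface text tells. Its arguments: {"type":"object","properties":{"moves":{"type":"array"},"squeeze":{"type":"number"}},"required":["moves"]}

```bash
mkdir -p pics
cat > h.py <<'E'
import numpy as np, cv2
from workcell import bot
def cam(n,save=None):
    c=bot.camera(n)
    if save: cv2.imwrite(f'pics/{save}.png',c['color'][:,:,::-1])
    return c
def ray(c,px):
    K,R,t=map(np.array,(c['camera_matrix'],c['R'],c['t']))
    d=R.T@np.linalg.solve(K,[px[0],px[1],1.]); return -R.T@t,d
def at_z(c,px,z):
    o,d=ray(c,px); return o+d*(z-o[2])/d[2]
def proj(c,X):
    p=np.array(c['R'])@np.array(X)+np.array(c['t']); p=np.array(c['camera_matrix'])@p; return p[:2]/p[2]
def tri(rays):
    A=np.zeros((3,3));b=np.zeros(3)
    for o,d in rays:
        d=d/np.linalg.norm(d);P=np.eye(3)-np.outer(d,d);A+=P;b+=P@o
    X=np.linalg.solve(A,b); return X
E
python3 - <<'E'
from h import *
cs={n:cam(n,n+'0') for n in('scene','top')}
for n,c in cs.items(): print(n,np.round(ray(c,(280,210))[0],3),np.round(ray(c,(280,210))[1],2),np.array(c['camera_matrix'])[0,0])
for q in ['tray_stand','tray_handle','tray_low','bolus_0','scoop','scoop_grip','scoop_lip','scoop_rest','dish','dish_grip','station','stage','door_push','door_hinge']:
    out=[]
    rs=[]
    for n,c in cs.items():
        r=bot.landmark_of(n,q)
        out.append([(round(x['p'],2),np.round(x['pixel']).tolist()) for x in r[:6]])
        if r: rs.append(ray(c,r[0]['pixel']))
    print(q,out,np.round(tri(rs),3) if len(rs)==2 else '')
print(bot.get_obs())
E
```

```text
scene [-0.458  0.878  0.839] [ 0.66 -0.52 -0.54] 465.92385432217685
top [0.348 0.122 1.514] [ 0.1  -0.01 -1.  ] 465.0052475335739
tray_stand [[(0.55, [282.0, 225.0])], [(0.72, [273.0, 213.0])]] [0.485 0.126 0.011]
tray_handle [[(0.65, [214.0, 236.0]), (0.61, [332.0, 188.0]), (0.33, [269.0, 177.0])], [(0.95, [192.0, 214.0])]] [0.475 0.374 0.086]
tray_low [[(0.88, [282.0, 220.0])], [(0.81, [271.0, 212.0])]] [0.485 0.13  0.03 ]
bolus_0 [[(0.72, [232.0, 239.0]), (0.68, [184.0, 322.0]), (0.63, [248.0, 234.0]), (0.44, [270.0, 224.0])], [(0.71, [254.0, 215.0]), (0.51, [138.0, 269.0]), (0.46, [230.0, 214.0]), (0.45, [214.0, 216.0])]] [ 0.512  0.234 -0.009]
scoop [[(0.89, [270.0, 195.0])], [(0.8, [298.0, 163.0])]] [0.651 0.043 0.011]
scoop_grip [[(0.83, [270.0, 176.0]), (0.53, [296.0, 190.0])], [(0.81, [301.0, 161.0])]] [0.645 0.04  0.085]
scoop_lip [[(0.61, [297.0, 189.0])], [(0.8, [328.0, 173.0])]] [ 0.62  -0.053  0.015]
scoop_rest [[(0.72, [211.0, 238.0]), (0.68, [280.0, 196.0]), (0.68, [375.0, 164.0]), (0.15, [282.0, 219.0])], [(0.75, [307.0, 166.0])]] [ 0.738  0.107 -0.178]
dish [[(0.72,
[... 575 characters left out ...]
0, 163.0])]] [ 0.503 -0.32   0.06 ]
{'time': 1.5, 'q': array([6.32539657e+01, 4.98014141e+00, 1.00792440e+01, 9.51010993e+01,
       5.81163934e-05, 9.00001878e+01]), 'qd': array([-0.02019086, -0.03969785, -0.04773919, -0.02566232,  0.00530814,
        0.00997302]), 'joint_efforts': array([-1.50659635e-03, -5.20100212e+01,  4.64852107e+01,  1.86921527e-03,
       -5.24159634e-05,  1.63050629e-05]), 'ee_pos': array([0.24751596, 0.49114795, 0.19988146]), 'tcp_rot': array([-1.79998003e+02, -5.81098471e-05,  1.53253778e+02]), 'wrist_force': array([-0.34811188,  0.50431632, -0.77598316]), 'torque': array([ 0.05104341, -0.03049937,  0.04460765]), 'grasp_force': 0.0, 'opening': 0.08541975072462814}
```

Run:
```python
from h import *
a=cv2.imread('pics/scene0.png');cv2.imwrite('pics/sc.png',cv2.resize(a[140:350,150:430],(800,600),interpolation=cv2.INTER_CUBIC))
a=cv2.imread('pics/top0.png');cv2.imwrite('pics/tc.png',cv2.resize(a[120:300,180:420],(800,600),interpolation=cv2.INTER_CUBIC))
```

```text
(no output)
```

View pics/sc.png

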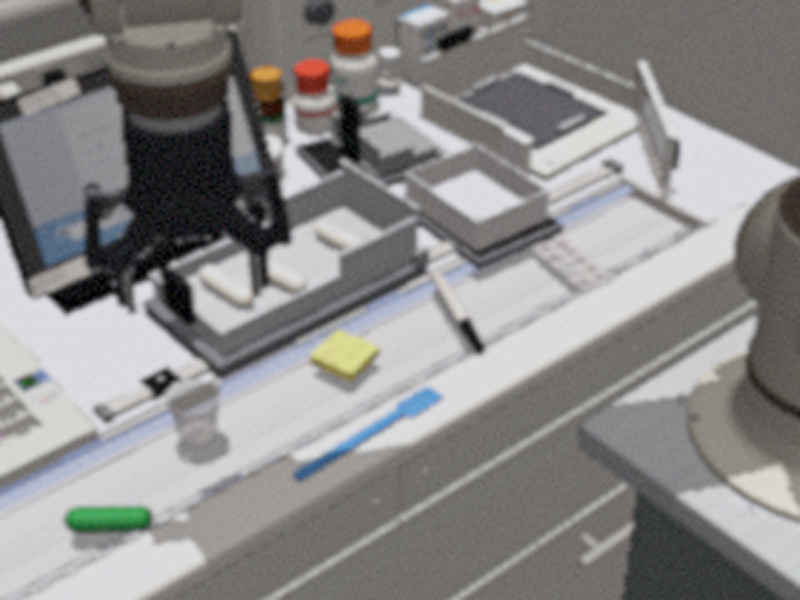

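View pics/tc.png

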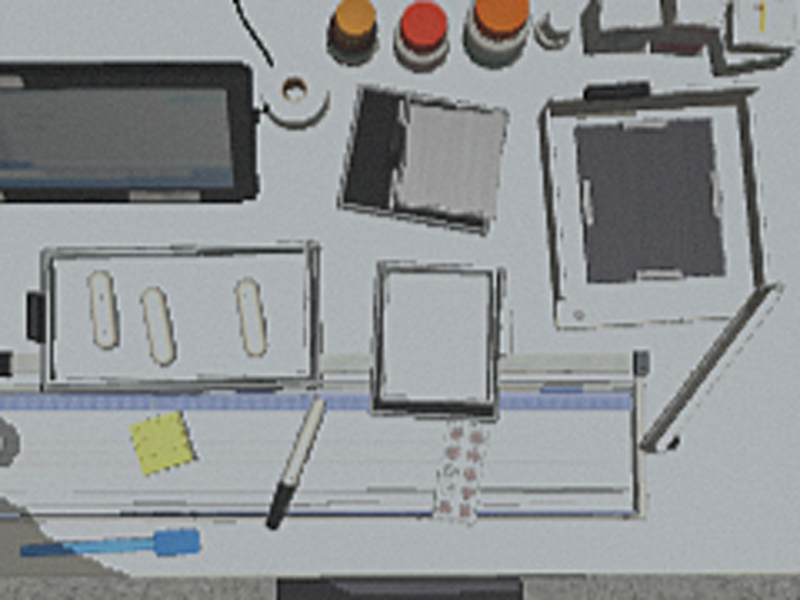

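The views show three tablets in the tray: its handle is at the left and its low end at the right. The dish is centre-right with its tab toward -y, the scoop lies on the far rest with its lip to the right, and the station is at the right with its door open about 50°. Next I fit the poses by silhouette.

```bash
cat >> h.py <<'E'
from scipy.optimize import minimize
B=lambda x0,x1,y0,y1,z0,z1:[(x,y,z) for x in(x0,x1) for y in(y0,y1) for z in(z0,z1)]
M={'dish':[B(-.064,.064,-.053,.053,0,.038),B(-.02,.02,-.064,-.052,0,.078)],
'scoop':[B(.006,.106,-.054,.054,0,.002),B(.006,.009,-.054,.054,0,.038),B(.006,.056,-.054,-.051,0,.026),B(.006,.056,.051,.054,0,.026),B(.056,.092,-.054,-.051,0,.014),B(.056,.092,.051,.054,0,.014),B(-.007,.007,-.015,.015,0,.081)],
'scoop_rest':[B(-.075,.075,-.0625,.0625,0,.015)],
'tray':[B(-.0,.254,-.063,.063,.022,.026),B(0.002,.006,-.063,.063,.022,.086),B(.006,.111,-.063,-.059,.022,.072),B(.006,.111,.059,.063,.022,.072),B(.111,.252,-.063,.063,.022,.048),B(.25,.262,-.0225,.0225,.022,.082)]}
def w(p,X,z):
    c,s=np.cos(p[2]),np.sin(p[2]); X=np.array(X,float)
    return np.stack([p[0]+c*X[...,0]-s*X[...,1],p[1]+s*X[...,0]+c*X[...,1],X[...,2]+z],-1)
def sil(c,m,p,z,s=4):
    im=np.zeros((420*s,560*s),np.uint8)
    for b in M[m]:
        P=np.array([proj(c,X) for X in w(p,b,z)])
        cv2.fillConvexPoly(im,cv2.convexHull(np.round((P+.5)*s-.5).astype(np.int32)),1)
    return im
def fit(cams,m,q,p,z):
    T=[(c,cv2.resize(r[0]['region'].astype(np.uint8),None,fx=4,fy=4,interpolation=cv2.INTER_NEAREST)) for n,c in cams.items() if (r:=bot.trace(n,q))]
    def f(p):
        e=0
        for c,t in T:
            s_=sil(c,m,p,z); e+=1-(s_&t).sum()/max(1,(s_|t).sum())
        return e/len(T)
    r=minimize(f,p,method='Nelder-Mead',options=dict(initial_simplex=np.array(p)+np.array([[0,0,0],[.015,0,0],[0,.015,0],[0,0,.1]]),xatol=2e-4,fatol=1e-4,maxiter=120))
    return r.x,r.fun
E
python3 - <<'E'
from h import *
top={'top':cam('top')};sc={'scene':cam('scene')};both={**top,**sc}
for q,p,z in [('dish',[.455,.005,0],.015),('scoop',[.65,.045,-1.72],.015)]:
    for nm,cs in(('top',top),('scene',sc),('both',both)):
        x,e=fit(cs,q,q,p,z);print(q,nm,np.round(x[:2],4),round(np.degrees(x[2]),1),round(e,3))
x,e=fit(top,'tray','tray_handle',[.48,.12,1.57],0);print('tray',np.round(x[:2],4),np.degrees(x[2]),e)
c=top['top']
# stage plate corners
im=c['color'][140:215,345:405].astype(int)
d=(im.max(2)<110).astype(np.uint8);n,l,st,ce=cv2.connectedComponentsWithStats(d)
k=1+st[1:,4].argmax();pts=np.argwhere(l==k)[:,::-1].astype(np.float32)
r=cv2.minAreaRect(pts);print('stage',st[k],r)
bx=cv2.boxPoints(r)+[345,140];print([np.round(at_z(c,b,.018),4).tolist() for b in bx], np.round(at_z(c,np.array(r[0])+[345,140],.018),4))
for q,z in [('tray_handle',.084),('tray_low',.026),('station',0),('stage',.018),('door_push',.064),('door_hinge',.064),('scoop_grip',.079),('scoop_lip',.015),('dish_grip',.079),('bolus_0',.037)]:
  for n,cc in both.items():
    print(q,n,[(round(r['p'],2),np.round(at_z(cc,r['pixel'],z)[:2],3).tolist()) for r in bot.landmark_of(n,q)[:4]])
E
```

```text
dish top [0.4615 0.004 ] -2.7 0.032
dish scene [0.4663 0.0035] -2.2 0.054
dish both [0.4622 0.0042] -2.1 0.057
scoop top [0.6396 0.0446] -95.9 0.059
scoop scene [0.6408 0.0447] -95.3 0.078
scoop both [0.6404 0.0446] -95.9 0.071
tray [0.4818 0.1263] 90.96925961561833 0.1578810069502674
stage [   7   16   45   49 1829] ((29.301456451416016, 40.01701736450195), (47.51150131225586, 41.02101516723633), 85.10090637207031)
[[0.6641, -0.1342, 0.018], [0.6754, -0.2684, 0.018], [0.5195, -0.2774, 0.018], [0.5085, -0.1445, 0.018]] [ 0.5915 -0.2061  0.018 ]
tray_handle top [(0.73, [0.486, 0.376])]
tray_handle scene [(0.76, [0.476, 0.374])]
tray_low top [(0.66, [0.487, 0.135]), (0.24, [0.627, 0.02])]
tray_low scene []
station top [(0.67, [0.589, -0.207])]
station scene [(0.66, [0.598, -0.208]), (0.62, [0.528, 0.1]), (0.17, [0.524, 0.294])]
stage top [(0.76, [0.599, -0.209])]
stage scene [(0.8, [0.595, -0.204]), (0.71, [0.569, -0.391])]
door_push top [(0.95, [0.37, -0.224]), (0.32, [0.499, -0.304])]
door_push scene [(0.72, [0.376, -0.218])]
door_hinge top [(0.78, [0.508, -0.31])]
door_hinge scene [(0.58, [0.59, 0.096])]
scoop_grip top [(0.74, [0.644, 0.045])]
scoop_grip scene [(0.78, [0.661, 0.034]), (0.63, [0.554, 0.118])]
scoop_lip top [(0.67, [0.62, -0.065]), (0.35, [0.476, 0.324])]
scoop_lip scene [(0.6, [0.628, -0.054])]
dish_grip top [(0.9, [0.463, -0.055])]
dish_grip scene [(0.71, [0.463, -0.06]), (0.49, [0.427, 0.29])]
bolus_0 top [(0.64, [0.471, 0.267]), (0.62, [0.475, 0.183]), (0.61, [0.3, 0.55]), (0.48, [0.485, 0.318])]
bolus_0 scene [(0.73, [0.295, 0.567]), (0.69, [0.488, 0.321]), (0.68, [0.479, 0.179]), (0.67, [0.482, 0.256])]
```

```bash
cat > ov.py <<'E'
from h import *
import sys
def draw(im,c,P,off,s,col):
    q=np.array([proj(c,X) for X in P]); q=((q-off+.5)*s).astype(np.int32); cv2.polylines(im,[q],True,col,1)
def rect(p,x0,x1,y0,y1,z): return w(p,[(x0,y0,z),(x1,y0,z),(x1,y1,z),(x0,y1,z)],0)
E
python3 - <<'E'
from ov import *
c=cam('top');img=np.ascontiguousarray(c['color'][:,:,::-1])
S=[.5925,-.206,np.radians(4.5)];T=[.4835,.127,np.radians(91)]
s=6;off=np.array([335,140]);A=cv2.resize(img[140:225,335:420],None,fx=s,fy=s,interpolation=cv2.INTER_CUBIC)
A=A[:,:510].copy()
draw(A,c,rect(S,-.07,.07,-.059,.059,.022),off,s,(0,0,255))
draw(A,c,rect(S,-.107,.108,-.1,.1,.012),off,s,(0,255,0))
draw(A,c,rect(S,.088,.092,-.1,.1,.085),off,s,(255,0,0))
s2=5;off2=np.array([185,185]);Bm=cv2.resize(img[185:240,185:285],None,fx=s2,fy=s2,interpolation=cv2.INTER_CUBIC)
draw(Bm,c,rect(T,.002,.256,-.063,.063,.048),off2,s2,(0,0,255))
draw(Bm,c,rect(T,.002,.006,-.063,.063,.086),off2,s2,(0,255,0))
draw(Bm,c,rect(T,.25,.262,-.0225,.0225,.082),off2,s2,(255,0,0))
o=np.zeros((600,800,3),np.uint8)
A=cv2.resize(A,(400,400));o[:400,:400]=A[:400,:400];o[:,400:][:220,:400]=cv2.resize(Bm,(400,220))
o2=np.vstack([cv2.resize(A,(330,330)),np.zeros((0,330,3),np.uint8)])
o=np.zeros((600,800,3),np.uint8);o[:330,:330]=o2;o[335:335+264,:480]=cv2.resize(Bm,(480,264))
cv2.imwrite('pics/ov1.png',o)
E
```

```text
(no output)
```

View pics/ov1.png

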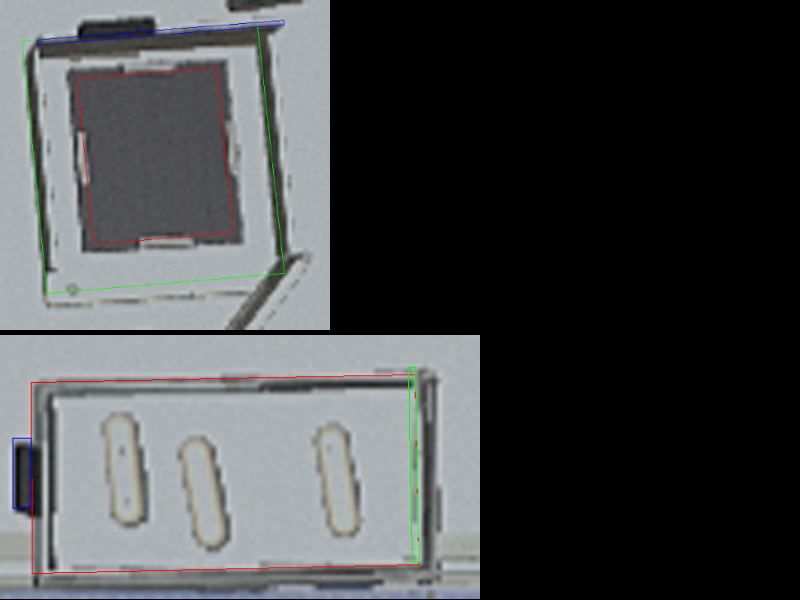

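The overlay shows that the station needs yaw ≈3.5° and y ≈-0.208. The tray outline needs to shift about 4 mm in -x and -y, with the handle near (0.477, 0.379). I'll go to the handle first.

Call:
send_rows(moves=[0.95, -0.45, -0.2, 0, 0, 0.4, 0, 0.95, -0.45, -0.2, 0, 0, 0.4, 0, 0.95, -0.45, -0.2, 0, 0, 0.4, 0, 0.95, -0.45, -0.2, 0, 0, 0.4, 0, 0.95, -0.45, -0.2, 0, 0, 0.4, 0, 0.95, -0.45, -0.2, 0, 0, 0.4, 0, 0.95, -0.45, -0.2, 0, 0, 0.4, 0, 0.95, -0.45, -0.2, 0, 0, 0.4, 0])

```text
time: 4.1
ee_pos: [0.4383, 0.4007, 0.1597]
tcp_rot: [180.0, 0.0, -179.1]
wrist_force: [0.3, -0.1, -0.7]
opening: 0.0425
grasp_force: 0.0
```

Call:
send_rows(moves=[0.52, -0.3, 0, 0, 0, 0, 0, 0.52, -0.3, 0, 0, 0, 0, 0, 0.52, -0.3, 0, 0, 0, 0, 0, 0, 0, -0.6, 0, 0, 0, 0, 0, 0, -0.6, 0, 0, 0, 0, 0, 0, -0.6, 0, 0, 0, 0, 0, 0, 0, 0, 0, 0, 0])

```text
time: 4.97
ee_pos: [0.4754, 0.3783, 0.1129]
tcp_rot: [-179.9, -0.1, -179.2]
wrist_force: [-0.2, 0.1, -0.2]
opening: 0.0427
grasp_force: 0.0
```

Run:
```python
from h import *
o=bot.get_obs();print(o['ee_pos'],o['tcp_rot'],o['opening'],o['wrist_force'])
c=cam('scene');img=np.ascontiguousarray(c['color'][:,:,::-1])
for P in [(.475,.379,.082)]:
    p=proj(c,P).astype(int);print(p);
cv2.imwrite('pics/s2.png',cv2.resize(img[170:290,150:310],(800,600),interpolation=cv2.INTER_CUBIC))
```

```text
[0.4754216  0.378307   0.11294587] [-1.79900408e+02 -1.31091562e-01 -1.79213495e+02] 0.04270508158818821 [-0.1715938   0.10095265 -0.23042587]
[212 238]
```

View pics/s2.png

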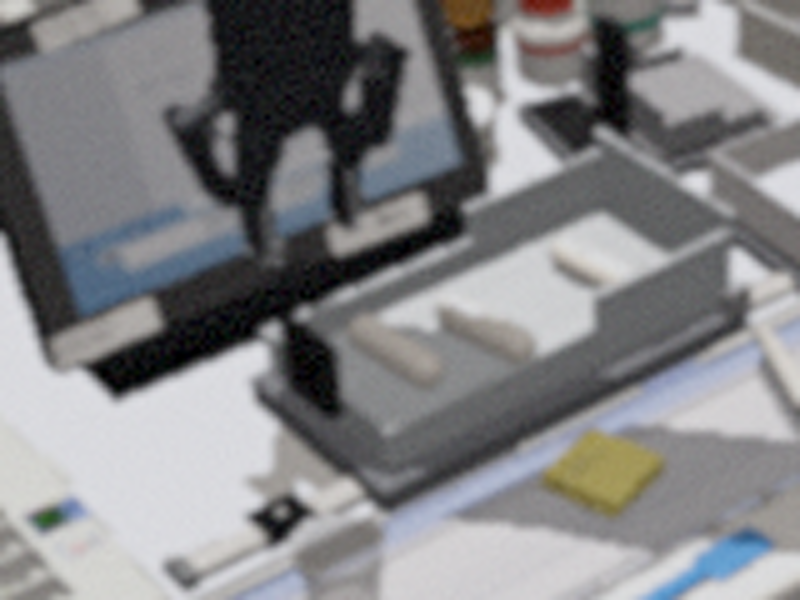

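The half-open gripper hangs above the handle tab, whose top is at crop (308,330), or pixel (212,236). That matches the prediction, so I descend and grip.

Call:
send_rows(moves=[0, 0, -0.6, 0, 0, 0, 0, 0, 0, -0.6, 0, 0, 0, 0, 0, 0, -0.6, 0, 0, 0, 0, 0, 0, -0.6, 0, 0, 0, 0, 0, 0, 0, 0, 0, 0, 0, 0, 0, 0, 0, 0, 0, 1, 0, 0, 0, 0, 0, 0, 1, 0, 0, 0, 0, 0, 0, 1], squeeze=60)

```text
time: 6.02
ee_pos: [0.4768, 0.3788, 0.0554]
tcp_rot: [180.0, 0.0, -179.2]
wrist_force: [-0.2, 0.4, 0.2]
opening: 0.0001
grasp_force: 0.0
```

Call:
send_rows(moves=[0, 0, 0, 0, 0, 0, 1, 0, 0, 0, 0, 0, 0, 1, 0, 0, 0, 0, 0, 0, 1, 0, 0, 0, 0, 0, 0, 1])

```text
time: 6.52
ee_pos: [0.4765, 0.3787, 0.0549]
tcp_rot: [-180.0, 0.0, -179.2]
wrist_force: [0.3, 0.4, -0.8]
opening: 0.0001
grasp_force: 0.0
```

Run:
```python
from h import *
cs={n:cam(n) for n in('scene','top')}
i=[np.ascontiguousarray(cs[n]['color'][:,:,::-1]) for n in cs]
a=cv2.resize(i[0][190:270,160:267],(800,600),interpolation=cv2.INTER_CUBIC)
b=cv2.resize(i[1][180:250,160:253],(800,600),interpolation=cv2.INTER_CUBIC)
cv2.imwrite('pics/s3.png',np.hstack([cv2.resize(a,(400,300)),cv2.resize(b,(400,300))]))
for n in cs: print(n,proj(cs[n],(.4765,.3787,.055)),proj(cs[n],(.4765,.3787,.082)),[(r['p'],r['pixel']) for r in bot.landmark_of(n,'tray_handle')])
```

```text
scene [213.47959926 245.64306459] [212.64362208 237.78882539] [(0.65, [210.0, 235.4])]
top [192.0074628  214.80405238] [190.47721367 214.04373888] [(0.9, [190.1, 213.2])]
```

View pics/s3.png

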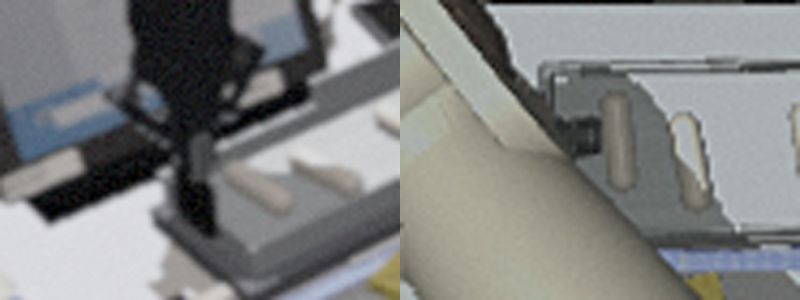

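Run:
```python
from h import *
c=cam('scene');i=np.ascontiguousarray(c['color'][:,:,::-1])
a=i[205:265,180:260]; a=cv2.convertScaleAbs(cv2.resize(a,(800,600),interpolation=cv2.INTER_CUBIC),alpha=2.0,beta=20)
for P,col in [((.4765,.3787,.055),(0,0,255)),((.4765,.3787,.082),(0,255,0))]:
    p=((proj(c,P)-[180,205]+.5)*10).astype(int);cv2.circle(a,tuple(p.tolist()),5,col,2)
cv2.imwrite('pics/s4.png',a)
```

```text
(no output)
```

View pics/s4.png

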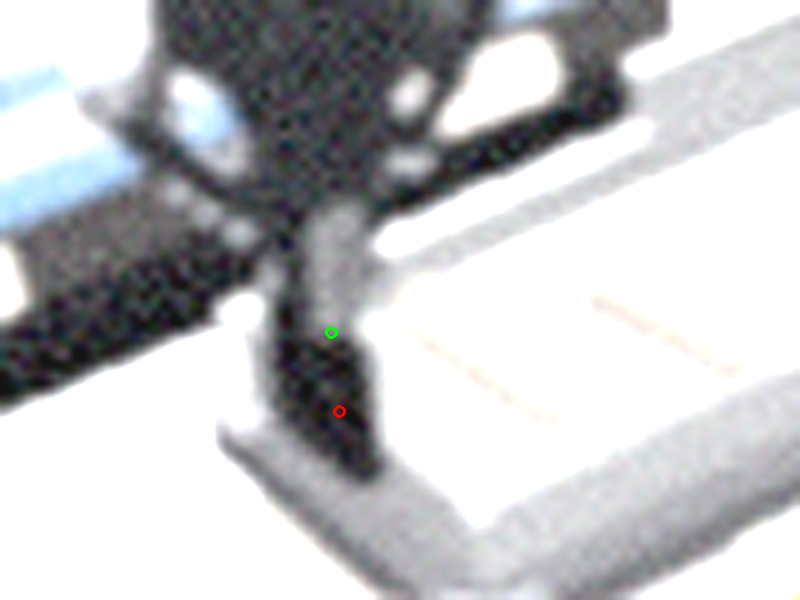

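The gripper column lines up with the tab, yet the opening reads 0. A small lift will show whether the tray follows.

Call:
send_rows(moves=[0, 0, 0.3, 0, 0, 0, 1, 0, 0, 0.3, 0, 0, 0, 1, 0, 0, 0, 0, 0, 0, 1])

```text
time: 7.15
ee_pos: [0.477, 0.379, 0.0711]
tcp_rot: [179.9, 0.1, -179.2]
wrist_force: [0.4, 0.1, -0.3]
opening: 0.0003
grasp_force: 0.0
```

Run:
```python
from h import *
o=bot.get_obs();print(o['ee_pos'],o['wrist_force'],o['opening'],o['grasp_force'])
for n in('scene','top'):
    cam(n);print(n,[(round(r['p'],2),r['pixel']) for r in bot.landmark_of(n,'tray_handle')])
```

```text
[0.47697621 0.37901445 0.07107101] [ 0.39651379  0.10618965 -0.27001392] 0.0003082868121100132 0.0
scene [(0.71, [212.1, 233.3])]
top [(0.63, [188.9, 215.6]), (0.48, [271.0, 213.6])]
```

Call:
send_rows(moves=[0, 0, -0.3, 0, 0, 0, 1, 0, 0, -0.3, 0, 0, 0, 1, 0, 0, -0.1, 0, 0, 0, 1, 0, 0, -0.1, 0, 0, 0, 1, 0, 0, 0, 0, 0, 0, 1])

```text
time: 7.98
ee_pos: [0.4766, 0.3789, 0.0542]
tcp_rot: [179.9, 0.2, -179.2]
wrist_force: [-10.6, -8.0, 31.9]
opening: 0.0004
grasp_force: 16.2
```

Call:
send_rows(moves=[0, 0, 0.6, 0, 0, 0, 1, 0, 0, 1, 0, 0, 0, 1, 0, 0, 0, 0, 0, 0, 1])

```text
time: 8.35
ee_pos: [0.4772, 0.3793, 0.0913]
tcp_rot: [179.9, 0.1, -179.2]
wrist_force: [-0.5, -0.4, -0.5]
opening: -0.0002
grasp_force: 0.0
```

Run:
```python
from h import *
o=bot.get_obs();P0=o['ee_pos'];print(P0,o['wrist_force'])
c=cam('scene');i=np.ascontiguousarray(c['color'][:,:,::-1])
a=i[195:255,180:260]; a=(255*(cv2.resize(a,(800,600),interpolation=cv2.INTER_CUBIC)/255.)**.5).astype(np.uint8)
for P,col in [(P0,(0,0,255)),((.4755,.3787,.082),(0,255,0)),(P0+[0,0,.028],(255,0,0))]:
    p=((proj(c,P)-[180,195]+.5)*10).astype(int);cv2.circle(a,tuple(p.tolist()),5,col,2)
cv2.imwrite('pics/s5.png',a)
```

```text
[0.47724944 0.37926386 0.091285  ] [-0.54143512 -0.43690476 -0.52923251]
```

View pics/s5.png

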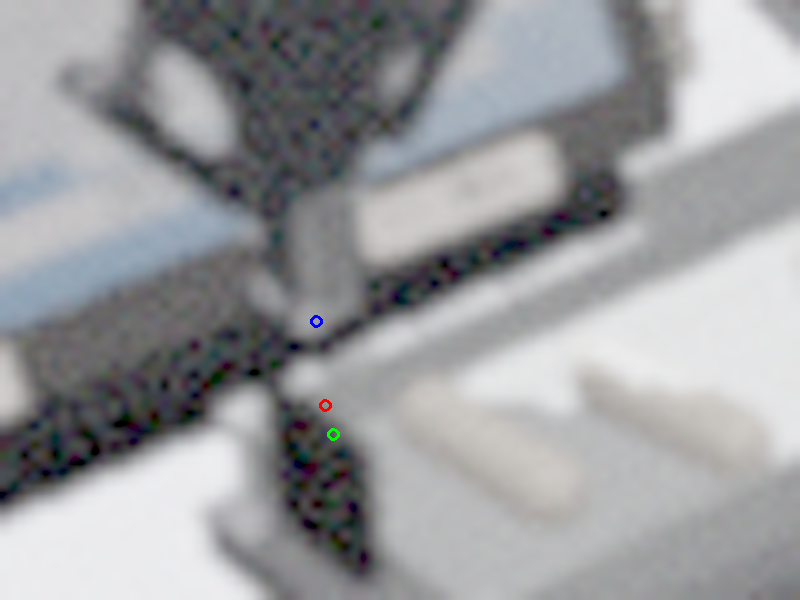

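The picture shows the fingertips at about (318,335), roughly 28 mm above the reported TCP, and the touch on the tab top confirms this. So the true tip z is ee z + 0.028. I'll redo the grasp with that correction.

Call:
send_rows(moves=[0, 0, 0, 0, 0, 0, 0, 0, 0, 0, 0, 0, 0, 0, 0, 0, 0, 0, 0, 0, 0, -0.05, 0, -0.66, 0, 0, 0, 0, 0, 0, -0.66, 0, 0, 0, 0, 0, 0, -0.66, 0, 0, 0, 0, 0, 0, -0.66, 0, 0, 0, 0, 0, 0, 0, 0, 0, 0, 0])

```text
time: 9.4
ee_pos: [0.4744, 0.378, 0.0219]
tcp_rot: [-179.9, -0.1, -179.2]
wrist_force: [-0.8, -0.8, -0.1]
opening: 0.0426
grasp_force: 0.0
```

Call:
send_rows(moves=[0, 0, 0, 0, 0, 0, 1, 0, 0, 0, 0, 0, 0, 1, 0, 0, 0, 0, 0, 0, 1, 0, 0, 0, 0, 0, 0, 1, 0, 0, 0, 0, 0, 0, 1])

```text
time: 10.02
ee_pos: [0.4757, 0.382, 0.0254]
tcp_rot: [179.6, 0.1, -179.1]
wrist_force: [-0.4, 15.7, -2.4]
opening: 0.0108
grasp_force: 59.9
```

Call:
send_rows(moves=[0, -0.02, 0.357, 0.233, 0, 0, 1, 0, -0.03, 0.357, 0.233, 0, 0, 1, 0, -0.05, 0.357, 0.233, 0, 0, 1, 0, -0.07, 0.355, 0.233, 0, 0, 1, 0, 0, 0, 0, 0, 0, 1, 0, 0, 0, 0, 0, 0, 1], squeeze=80)

```text
time: 10.78
ee_pos: [0.476, 0.379, 0.0635]
tcp_rot: [171.4, 0.3, -179.1]
wrist_force: [-3.1, 16.9, 8.0]
opening: 0.011
grasp_force: 80.7
```

Call:
send_rows(moves=[0, -0.07, 0.37, 0.245, 0, 0, 1, 0, -0.09, 0.37, 0.245, 0, 0, 1, 0, -0.11, 0.365, 0.245, 0, 0, 1, 0, -0.12, 0.365, 0.245, 0, 0, 1, 0, 0, 0, 0, 0, 0, 1, 0, 0, 0, 0, 0, 0, 1, 0, 0, 0, 0, 0, 0, 1])

```text
time: 11.65
ee_pos: [0.4763, 0.3699, 0.1019]
tcp_rot: [162.9, 0.5, -179.1]
wrist_force: [-3.5, 20.1, 15.2]
opening: 0.0107
grasp_force: 81.2
```

Run:
```python
from h import *
for n in('scene','top'):
    c=cam(n,n+'6');print(n,[(r['p'],np.round(r['pixel'])) for r in bot.landmark_of(n,'bolus_0')],[(r['p'],r['pixel']) for r in bot.landmark_of(n,'tray_handle')],[(r['p'],r['pixel']) for r in bot.landmark_of(n,'tray_low')])
a=cv2.imread('pics/scene6.png')[170:275,180:320];cv2.imwrite('pics/s6.png',cv2.resize(a,(800,600),interpolation=cv2.INTER_CUBIC))
```

```text
scene [(0.61, array([185., 319.])), (0.57, array([274., 218.])), (0.52, array([279., 228.])), (0.42, array([266., 214.])), (0.36, array([282., 218.])), (0.23, array([333., 175.]))] [(0.86, [219.9, 211.1]), (0.66, [280.1, 217.0]), (0.53, [334.6, 178.0])] [(0.98, [281.0, 220.4]), (0.37, [283.6, 198.6])]
top [(0.67, array([138., 270.])), (0.66, array([264., 211.])), (0.56, array([258., 209.])), (0.41, array([268., 211.]))] [] [(0.89, [269.6, 210.3])]
```

View pics/s6.png

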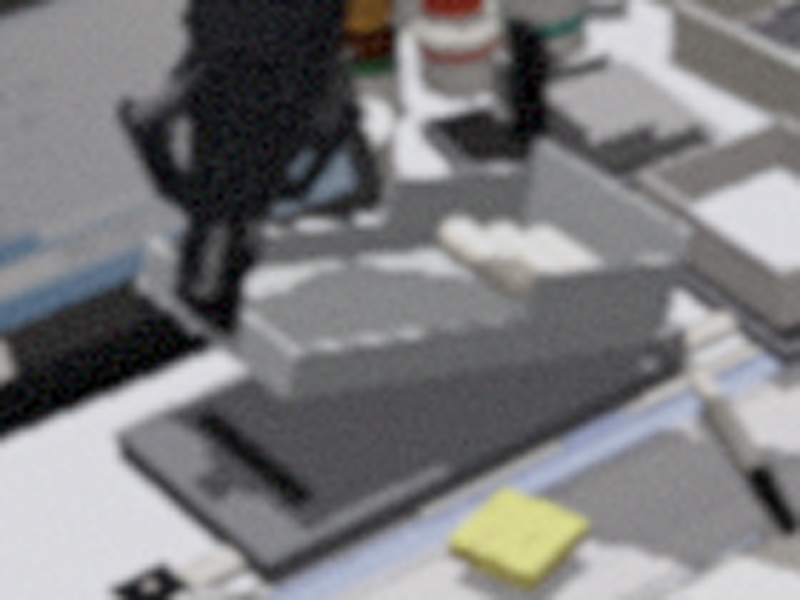

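The tray leans about 0.3 rad and the three tablets are gathered at the low wall, around (510,255). I'll lower it to about 0.1 rad so the tablets stay gathered, then release.

Call:
send_rows(moves=[0, 0.14, -0.33, -0.22, 0, 0, 1, 0, 0.13, -0.33, -0.22, 0, 0, 1, 0, 0.11, -0.33, -0.22, 0, 0, 1, 0, 0.09, -0.33, -0.22, 0, 0, 1, 0, 0.07, -0.33, -0.22, 0, 0, 1, 0, 0.06, -0.33, -0.22, 0, 0, 1, 0, 0, 0, 0, 0, 0, 1])

```text
time: 12.92
ee_pos: [0.4757, 0.3811, 0.0477]
tcp_rot: [174.8, 0.2, -179.2]
wrist_force: [1.6, 6.1, -1.7]
opening: 0.0107
grasp_force: 80.3
```

Call:
send_rows(moves=[0, 0, 0, 0, 0, 0, 0, 0, 0, 0, 0, 0, 0, 0, 0, 0, 0, 0, 0, 0, 0, 0, 0, 0, 0, 0, 0, 0, 0, -0.1, 1, 0, 0, 0, 0, 0, -0.1, 1, 0, 0, 0, 0, 0, 0, 1, 0, 0, 0, 0, 0, 0, 1, -0.3, 0, 0, 0])

```text
time: 13.92
ee_pos: [0.4754, 0.3739, 0.148]
tcp_rot: [177.5, 0.1, -179.3]
wrist_force: [0.9, 0.4, 0.3]
opening: 0.0427
grasp_force: 0.0
```

Call:
send_rows(moves=[-0.05, -1, 0, -0.06, 0, -0.06, 0, -0.05, -1, 0, -0.06, 0, -0.06, 0, -0.05, -1, 0, -0.06, 0, -0.06, 0, -0.05, -1, 0, -0.06, 0, -0.06, 0, -0.05, -1, 0, -0.05, 0, -0.06, 0, -0.05, -1, 0, 0, 0, -0.06, 0, -0.05, -1, 0, 0, 0, 0, 0, -0.05, -1, 0, 0, 0, 0, 0])

```text
time: 14.92
ee_pos: [0.465, 0.1729, 0.1468]
tcp_rot: [180.0, 0.1, 177.6]
wrist_force: [-0.2, -0.1, 0.4]
opening: 0.0428
grasp_force: 0.0
```

Call:
send_rows(moves=[-0.03, -1, 0, 0, 0, 0, 0, -0.03, -1, 0, 0, 0, 0, 0, -0.03, -1, 0, 0, 0, 0, 0, -0.03, -1, 0, 0, 0, 0, 0, -0.03, -1, 0, 0, 0, 0, 0, -0.03, -1, 0, 0, 0, 0, 0, -0.03, -1, 0, 0, 0, 0, 0, -0.03, -1, 0, 0, 0, 0, 0])

```text
time: 15.92
ee_pos: [0.4587, -0.0269, 0.1468]
tcp_rot: [180.0, 0.1, 177.6]
wrist_force: [0.1, 0.0, -0.7]
opening: 0.0428
grasp_force: 0.0
```

Run:
```python
from h import *
o=bot.get_obs();print(o['ee_pos'],o['tcp_rot'])
top={'top':cam('top')};sc={'scene':cam('scene')}
for nm,cs in(('top',top),('scene',sc)):
    x,e=fit(cs,'dish','dish',[.462,.004,-.04],.015);print(np.round(x,4),e)
    n=list(cs)[0];print([(r['p'],np.round(at_z(cs[n],r['pixel'],.079),3)) for r in bot.landmark_of(n,'dish_grip')])
```

```text
[ 0.45867458 -0.02692586  0.1467717 ] [1.79994875e+02 6.85115889e-02 1.77628272e+02]
[ 0.4616  0.0181 -0.0658] 0.4171464860287891
[(0.69, array([ 0.462, -0.054,  0.079]))]
[ 0.4663  0.0021 -0.0374] 0.050399752639250894
[(0.8, array([ 0.468, -0.058,  0.079]))]
```

Call:
send_rows(moves=[0.08, -0.55, 0, 0, 0, 0, 0, 0, -0.55, 0, 0, 0, 0, 0, 0, 0, -0.92, 0, 0, 0, 0, 0, 0, -0.92, 0, 0, 0, 0, 0, 0, -0.92, 0, 0, 0, 0, 0, 0, -0.92, 0, 0, 0, 0, 0, 0, -0.92, 0, 0, 0, 0, 0, 0, 0, 0, 0, 0, 0])

```text
time: 17.23
ee_pos: [0.4601, -0.0533, 0.0303]
tcp_rot: [180.0, -0.1, 177.6]
wrist_force: [-0.2, -0.2, 0.8]
opening: 0.0429
grasp_force: 0.0
```

Call:
send_rows(moves=[0, 0, 0, 0, 0, 0, 1, 0, 0, 0, 0, 0, 0, 1, 0, 0, 0, 0, 0, 0, 1, 0, 0, 0, 0, 0, 0, 1, 0, 0, 0, 0, 0, 0, 1, 0, 0, 0, 0, 0, 0, 1], squeeze=40)

```text
time: 17.98
ee_pos: [0.4621, -0.0531, 0.0331]
tcp_rot: [-180.0, 0.2, 177.7]
wrist_force: [-0.3, -1.3, 5.8]
opening: 0.0114
grasp_force: 40.1
```

Call:
send_rows(moves=[0, 0, 0.6, 0, 0, 0, 1, 0, 0, 1, 0, 0, 0, 1, 0, 0, 1, 0, 0, 0, 1, 0, 0, 1, 0, 0, 0, 1, 0, 0, 0.4, 0, 0, 0, 1, 0.4, -0.6, 0, 0, 0, 0.1, 1, 0.6, -0.9, 0, 0, 0, 0.1, 1, 0.6, -0.9, 0, 0, 0, 0.1, 1])

```text
time: 18.98
ee_pos: [0.5015, -0.1133, 0.1316]
tcp_rot: [180.0, 0.0, -179.7]
wrist_force: [0.2, 0.2, -0.8]
opening: 0.0115
grasp_force: 39.1
```

Call:
send_rows(moves=[0.6, -0.95, 0, 0, 0, 0.1, 1, 0.6, -0.95, 0, 0, 0, 0.1, 1, 0.6, -0.95, 0, 0, 0, 0.1, 1, 0.6, -0.95, 0, 0, 0, 0.08, 1, 0.6, -0.95, 0, 0, 0, 0, 1, 0.5, -0.8, 0, 0, 0, 0, 1, 0.3, -0.5, 0, 0, 0, 0, 1, 0, 0, 0, 0, 0, 0, 1])

```text
time: 19.98
ee_pos: [0.5962, -0.2646, 0.1308]
tcp_rot: [179.9, -0.0, -176.5]
wrist_force: [-0.6, -0.9, -1.3]
opening: 0.0114
grasp_force: 39.1
```

Run:
```python
from ov import *
o=bot.get_obs();e=o['ee_pos'];print(e,o['tcp_rot'],o['opening'],o['wrist_force'])
z=e[2]-.0331+.015
for n in('top','scene'):
    cs={n:cam(n)};x,er=fit(cs,'dish','dish',[.592,-.205,.06],z);print(n,np.round(x[:2],4),np.degrees(x[2]),er)
cs={'top':cam('top'),'scene':cam('scene')};x,er=fit(cs,'dish','dish',[.592,-.205,.06],z);print(n,np.round(x[:2],4),np.degrees(x[2]),er)
```

```text
[ 0.59617284 -0.26456014  0.13077404] [ 1.79941690e+02 -2.28300102e-02 -1.76539570e+02] 0.011421643837308539 [-0.55178334 -0.93981378 -1.30031952]
top [ 0.5898 -0.2064] 3.2695512411312015 0.13850111473160698
scene [ 0.5958 -0.2054] 1.3957434270392906 0.10431613052534139
scene [ 0.5953 -0.2056] 3.6975563806857967 0.09107000114194364
```

Call:
send_rows(moves=[0, -0.05, -0.8, 0, 0, 0, 1, 0, 0, -0.8, 0, 0, 0, 1, 0, 0, -0.8, 0, 0, 0, 1, 0, 0, -0.8, 0, 0, 0, 1, 0, 0, -0.35, 0, 0, 0, 1, 0, 0, 0, 0, 0, 0, 1, 0, 0, 0, 0, 0, 0, 1])

```text
time: 21.25
ee_pos: [0.5967, -0.2655, 0.0441]
tcp_rot: [-180.0, 0.1, -176.5]
wrist_force: [-0.9, 0.2, -0.1]
opening: 0.0114
grasp_force: 39.1
```

Call:
send_rows(moves=[0, 0, -0.12, 0, 0, 0, 1, 0, 0, -0.12, 0, 0, 0, 1, 0, 0, 0, 0, 0, 0, 1])

```text
time: 21.62
ee_pos: [0.5961, -0.2653, 0.0367]
tcp_rot: [180.0, 0.0, -176.5]
wrist_force: [-0.1, 0.0, -0.3]
opening: 0.0112
grasp_force: 39.1
```

Call:
send_rows(moves=[0, 0, -0.05, 0, 0, 0, 1, 0, 0, -0.05, 0, 0, 0, 1, 0, 0, 0, 0, 0, 0, 0, 0, 0, 0, 0, 0, 0, 0, 0, 0, 0, 0, 0, 0, 0, 0, 0, 0.8, 0, 0, 0, 0, 0, 0, 1, 0, 0, 0, 0, 0, 0, 1, 0, 0, 0, 0])

```text
time: 22.62
ee_pos: [0.5965, -0.2654, 0.1069]
tcp_rot: [-180.0, 0.1, -176.5]
wrist_force: [0.2, -0.3, -0.5]
opening: 0.0428
grasp_force: 0.0
```

Call:
send_rows(moves=[0.1, 1, 0.5, 0, 0, 0, 0, 0.1, 1, 0.5, 0, 0, 0, 0, 0.1, 1, 0, 0, 0, 0, 0, 0, 1, 0, 0, 0, 0, 0])

```text
time: 23.12
ee_pos: [0.6039, -0.1633, 0.1303]
tcp_rot: [180.0, 0.1, -176.5]
wrist_force: [0.0, -1.2, 0.1]
opening: 0.0425
grasp_force: 0.0
```

Run:
```python
from ov import *
o=bot.get_obs();print(o['ee_pos'],o['tcp_rot'])
top={'top':cam('top','top7')};sc={'scene':cam('scene','scene7')}
for cs in(top,sc):
    x,e=fit(cs,'dish','dish',[.592,-.207,.06],.018);print('dish',np.round(x[:2],4),np.degrees(x[2]),e)
    x,e=fit(cs,'scoop','scoop',[.64,.0446,-1.67],.015);print('scoop',np.round(x[:2],4),np.degrees(x[2]),e)
    n=list(cs)[0];print([(r['p'],np.round(at_z(cs[n],r['pixel'],.079),3)) for r in bot.landmark_of(n,'scoop_grip')])
c=cv2.imread('pics/scene7.png')[140:245,220:360];cv2.imwrite('pics/s7.png',cv2.resize(c,(800,600),interpolation=cv2.INTER_CUBIC))
```

```text
[ 0.60390402 -0.16329946  0.13025576] [ 1.79975147e+02  8.15506451e-02 -1.76455656e+02]
dish [ 0.5618 -0.179 ] 5.4781833445994295 0.7696737044145874
scoop [0.6401 0.0452] -96.30182418297844 0.05589233079361544
[(0.96, array([0.643, 0.038, 0.079]))]
dish [ 0.5955 -0.2089] 2.2070591457600277 0.1128381227784806
scoop [0.6443 0.0444] -97.27674723321263 0.07154665686994854
[(0.67, array([0.655, 0.029, 0.079]))]
```

View pics/s7.png

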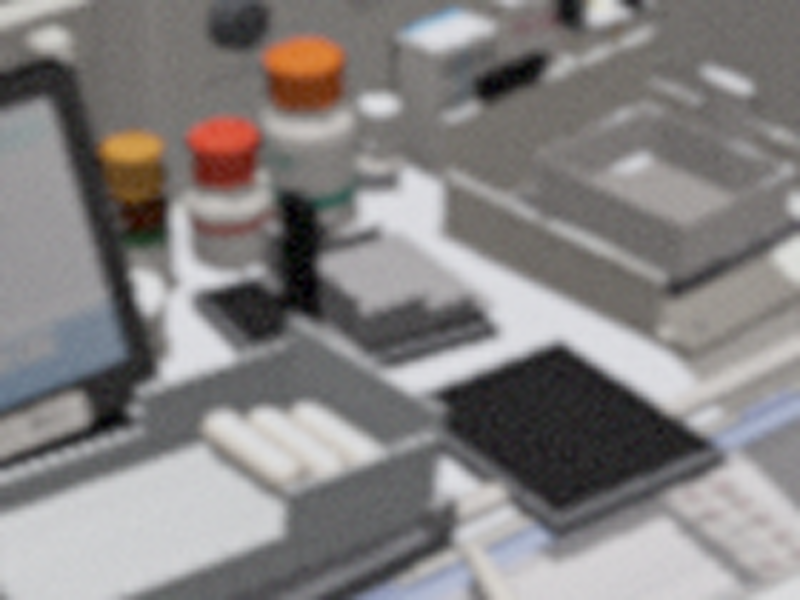

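The dish appears seated between the stops, and the three tablets sit side by side at the low wall, around (290,440). The scoop has not moved, so I'll grasp it.

Call:
send_rows(moves=[0.18, 1, 0, 0, 0, -0.14, 0, 0.18, 1, 0, 0, 0, -0.14, 0, 0.18, 1, 0, 0, 0, -0.14, 0, 0.18, 1, 0, 0, 0, -0.14, 0, 0.18, 1, 0, 0, 0, -0.15, 0, 0.18, 1, 0, 0, 0, -0.15, 0, 0.18, 1, 0, 0, 0, -0.15, 0, 0.18, 1, 0, 0, 0, -0.14, 0])

```text
time: 24.52
ee_pos: [0.64, 0.0348, 0.1294]
tcp_rot: [180.0, 0.0, 173.5]
wrist_force: [0.9, -0.4, -0.1]
opening: 0.0426
grasp_force: 0.0
```

Call:
send_rows(moves=[0, 0.3, 0, 0, 0, 0, 0, 0, 0, -0.8, 0, 0, 0, 0, 0, 0, -0.8, 0, 0, 0, 0, 0, 0, -0.8, 0, 0, 0, 0, 0, 0, -0.8, 0, 0, 0, 0, 0, 0, -0.8, 0, 0, 0, 0, 0, 0, 0, 0, 0, 0, 0])

```text
time: 25.4
ee_pos: [0.6386, 0.0415, 0.0277]
tcp_rot: [-180.0, -0.1, 173.6]
wrist_force: [0.0, 0.3, -0.2]
opening: 0.0426
grasp_force: 0.0
```

Call:
send_rows(moves=[0, 0.1, 0, 0, 0, 0, 0, 0, 0, 0, 0, 0, 0, 0.8, 0, 0, 0, 0, 0, 0, 0.8, 0, 0, 0, 0, 0, 0, 1, 0, 0, 0, 0, 0, 0, 1, 0, 0, 0, 0, 0, 0, 1, 0, 0, 0, 0, 0, 0, 1], squeeze=70)

```text
time: 26.28
ee_pos: [0.6403, 0.0447, 0.0306]
tcp_rot: [180.0, 0.1, 173.6]
wrist_force: [0.5, 0.6, 5.9]
opening: 0.0132
grasp_force: 69.1
```

Run:
```python
from h import *
o=bot.get_obs();print(o['ee_pos'],o['tcp_rot'],o['opening'],o['grasp_force'],o['wrist_force'])
cs={'top':cam('top'),'scene':cam('scene')}
for n in cs:
    x,e=fit({n:cs[n]},'scoop','scoop',[.64,.0446,-1.67],.015);print('scoop',np.round(x[:2],4),np.degrees(x[2]),e)
    # tray walls
    print('low',[(r['p'],np.round(at_z(cs[n],r['pixel'],.027),4)) for r in bot.landmark_of(n,'tray_low')])
    print('bol',[(round(r['p'],2),np.round(at_z(cs[n],r['pixel'],.042),4)) for r in bot.landmark_of(n,'bolus_0')])
    print('han',[(round(r['p'],2),np.round(at_z(cs[n],r['pixel'],.11),4)) for r in bot.landmark_of(n,'tray_handle')])
c=cs['top'];i=np.ascontiguousarray(c['color'][185:240,185:285][:,:,::-1]);cv2.imwrite('pics/t8.png',cv2.resize(i,(800,440),interpolation=cv2.INTER_CUBIC))
```

```text
[0.64033401 0.04473298 0.0305587 ] [1.79964772e+02 1.48662240e-01 1.73628963e+02] 0.013192260347133958 69.10340309143066 [0.52483947 0.56960603 5.89526999]Traceback (most recent call last):
  File "<stdin>", line 5, in <module>
  File "h.py", line 41, in fit
    r=minimize(f,p,method='Nelder-Mead',options=dict(initial_simplex=np.array(p)+np.array([[0,0,0],[.015,0,0],[0,.015,0],[0,0,.1]]),xatol=2e-4,fatol=1e-4,maxiter=120))
    res = _minimize_neldermead(fun, x0, args, callback, bounds=bounds,
                               **options)
    fsim[k] = func(sim[k])
              ~~~~^^^^^^^^
    fx = function(np.copy(x), *(wrapper_args + args))
  File "h.py", line 40, in f
    return e/len(T)
           ~^~~~~~~
ZeroDivisionError: division by zero
```

Run:
```python
from ov import *
cs={'top':cam('top'),'scene':cam('scene')}
for n in cs:
    print('low',[(round(r['p'],2),np.round(at_z(cs[n],r['pixel'],.027),4)) for r in bot.landmark_of(n,'tray_low')])
    print('bol',[(round(r['p'],2),np.round(at_z(cs[n],r['pixel'],.041),4)) for r in bot.landmark_of(n,'bolus_0')])
    print('han',[(round(r['p'],2),np.round(at_z(cs[n],r['pixel'],.11),4)) for r in bot.landmark_of(n,'tray_handle')])
c=cs['top'];s=8;off=np.array([185,185]);i=np.ascontiguousarray(c['color'][185:240,185:285][:,:,::-1]);i=cv2.resize(i,None,fx=s,fy=s,interpolation=cv2.INTER_CUBIC)
T=[.480,.127,np.radians(91)];th=.10
def tr(p): # tray pts (x from hinge, y, z above hinge) tilted
    p=np.array(p,float);q=p.copy();q[:,0]=p[:,0]*np.cos(th)-p[:,2]*np.sin(th);q[:,2]=.026+p[:,0]*np.sin(th)+p[:,2]*np.cos(th);return w(T,q,0)
x0=.004
draw(i,c,tr([(x0,-.059,0),(x0+.242,-.059,0),(x0+.242,.059,0),(x0,.059,0)]),off,s,(0,0,255))
draw(i,c,tr([(x0,-.059,.06),(x0-.004,-.059,.06),(x0-.004,.059,.06),(x0,.059,.06)]),off,s,(0,255,0))
draw(i,c,tr([(x0,-.059,.046),(x0+.105,-.059,.046),(x0+.105,.059,.046),(x0,.059,.046)]),off,s,(0,160,0))
draw(i,c,tr([(.25,-.0225,.056),(.262,-.0225,.056),(.262,.0225,.056),(.25,.0225,.056)]),off,s,(255,0,0))
cv2.imwrite('pics/t8.png',i)
```

```text
low [(0.9, array([0.4891, 0.1318, 0.027 ]))]
bol [(0.62, array([0.4811, 0.1473, 0.041 ])), (0.62, array([0.4946, 0.1806, 0.041 ])), (0.47, array([0.4997, 0.166 , 0.041 ])), (0.44, array([0.3101, 0.548 , 0.041 ]))]
han [(0.94, array([0.4735, 0.3618, 0.11  ]))]
low [(0.97, array([0.4826, 0.1348, 0.027 ]))]
bol [(0.64, array([0.4977, 0.1475, 0.041 ])), (0.54, array([0.2884, 0.5722, 0.041 ])), (0.45, array([0.5147, 0.1796, 0.041 ])), (0.39, array([0.4854, 0.1343, 0.041 ]))]
han [(0.61, array([0.4751, 0.3699, 0.11  ])), (0.56, array([ 0.4769, -0.0822,  0.11  ])), (0.46, array([0.3918, 0.1952, 0.11  ]))]
```

View pics/t8.png

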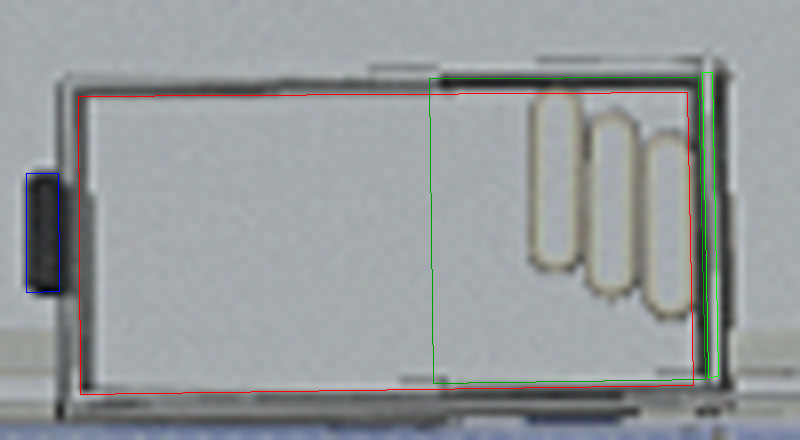

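The overlay fits the tray. The low wall is about 2 mm further out than drawn, and the uphill tablet touches the +x wall. I'll lift the scoop and carry it over the tray, turned square and pitched lip-down about 0.12 rad.

Call:
send_rows(moves=[0, 0, 0.88, 0, 0, 0, 1, 0, 0, 0.88, 0, 0, 0, 1, 0, 0, 0.88, 0, 0, 0, 1, 0, 0, 0.88, 0, 0, 0, 1, 0, 0, 0.88, 0, 0, 0, 1, -0.5, 0.85, 0, 0.06, 0, 0.07, 1, -0.5, 0.85, 0, 0.06, 0, 0.07, 1, -0.5, 0.85, 0, 0.06, 0, 0.07, 1])

```text
time: 27.82
ee_pos: [0.6006, 0.1102, 0.1384]
tcp_rot: [178.4, -0.2, 175.5]
wrist_force: [-0.5, -0.1, -1.1]
opening: 0.0131
grasp_force: 68.2
```

Call:
send_rows(moves=[-0.5, 0.85, 0, 0.06, 0, 0.07, 1, -0.5, 0.85, 0, 0.06, 0, 0.07, 1, -0.5, 0.85, 0, 0.06, 0, 0.07, 1, -0.5, 0.85, 0, 0.06, 0, 0.07, 1, -0.5, 0.85, 0, 0.06, 0, 0.07, 1, -0.5, 0.85, 0, 0.06, 0, 0.07, 1, -0.5, 0.85, 0, 0.06, 0, 0.07, 1, -0.5, 0.85, 0, 0.07, 0, 0.06, 1])

```text
time: 28.82
ee_pos: [0.5014, 0.2798, 0.1395]
tcp_rot: [174.2, -0.3, -179.8]
wrist_force: [0.3, 0.3, -0.5]
opening: 0.0128
grasp_force: 68.2
```

Call:
send_rows(moves=[-0.5, 0.85, 0, 0.07, 0, 0.03, 1, -0.5, 0.85, 0, 0.07, 0, 0, 1, 0, 0, 0, 0, 0, 0, 1, 0, 0, 0, 0, 0, 0, 1])

```text
time: 29.32
ee_pos: [0.4771, 0.3209, 0.1395]
tcp_rot: [173.0, -0.2, -179.5]
wrist_force: [0.0, -0.2, -2.3]
opening: 0.0134
grasp_force: 68.3
```

Run:
```python
from ov import *
o=bot.get_obs();print(o['ee_pos'],o['tcp_rot'],o['opening'],o['wrist_force'])
c=cam('scene','scene9');cam('top','top9')
e=o['ee_pos']
for n in('scene','top'):
    bot_c=cam(n)
    for q in('scoop_grip','scoop_lip','scoop'): print(n,q,[(round(r['p'],2),np.round(r['pixel']).tolist()) for r in bot.landmark_of(n,q)[:2]])
    th=np.radians(o['tcp_rot'][0]);ph=np.pi-abs(th)
    for nm,k in(('T',0),('W',.028)):
        # scoop origin
        tip=e+np.array([0,0,k]);down=np.array([0,np.sin(ph),-np.cos(ph)])
        O=tip+down*(.0156+k); 
        print(nm,'lip',proj(bot_c,O+.106*np.array([.0175,-np.cos(ph),-np.sin(ph)])).round(1),'grip',proj(bot_c,O-down*.064).round(1))
```

```text
[0.47714088 0.3208875  0.1395124 ] [ 173.04957924   -0.2366395  -179.54025075] 0.013381041075529624 [ 1.23139454e-03 -1.96544134e-01 -2.28158315e+00]
scene scoop_grip [(0.62, [229.0, 193.0])]
scene scoop_lip [(0.88, [260.0, 209.0])]
scene scoop [(0.77, [229.0, 216.0])]
T lip [258.9 208.5] grip [229.3 197.3]
W lip [257.9 208.8] grip [228.3 197.6]
top scoop_grip [(0.49, [240.0, 211.0]), (0.2, [268.0, 209.0])]
top scoop_lip [(0.49, [243.0, 213.0]), (0.31, [306.0, 171.0])]
top scoop []
T lip [242.1 212.2] grip [206.2 210.5]
W lip [241.  212.2] grip [205.  210.5]
```

Call:
send_rows(moves=[0.04, 0, -0.74, 0, 0, 0.06, 1, 0, 0, -0.74, 0, 0, 0, 1, 0, 0, -0.74, 0, 0, 0, 1, 0, 0, -0.6, 0, 0, 0, 1, 0, 0, 0, 0, 0, 0, 1, 0, 0, 0, 0, 0, 0, 1])

```text
time: 30.58
ee_pos: [0.4784, 0.321, 0.0695]
tcp_rot: [173.0, -0.2, -179.1]
wrist_force: [0.1, 0.0, -1.8]
opening: 0.013
grasp_force: 68.4
```

Call:
send_rows(moves=[0, 0, -0.12, 0, 0, 0, 1, 0, 0, -0.12, 0, 0, 0, 1, 0, 0, 0, 0, 0, 0, 1])

```text
time: 30.95
ee_pos: [0.4791, 0.3216, 0.0653]
tcp_rot: [172.9, -0.1, -179.0]
wrist_force: [-2.1, 1.3, 12.0]
opening: 0.0134
grasp_force: 70.0
```

Call:
send_rows(moves=[0.01, -0.4, 0.01, 0, 0, 0, 1, 0.01, -0.4, -0.03, 0, 0, 0, 1, 0.01, -0.4, -0.035, 0, 0, 0, 1, 0.01, -0.4, -0.035, 0, 0, 0, 1, 0.01, -0.4, -0.035, 0, 0, 0, 1, 0.01, -0.4, -0.035, 0, 0, 0, 1])

```text
time: 31.7
ee_pos: [0.4808, 0.2616, 0.0608]
tcp_rot: [172.9, -0.1, -179.0]
wrist_force: [-0.8, 3.0, 6.6]
opening: 0.013
grasp_force: 69.3
```

Run:
```python
from ov import *
c=cam('scene');a=c['color'][165:270,200:340][:,:,::-1];cv2.imwrite('pics/s9.png',cv2.resize(a,(800,600),interpolation=cv2.INTER_CUBIC))
```

```text
(no output)
```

View pics/s9.png

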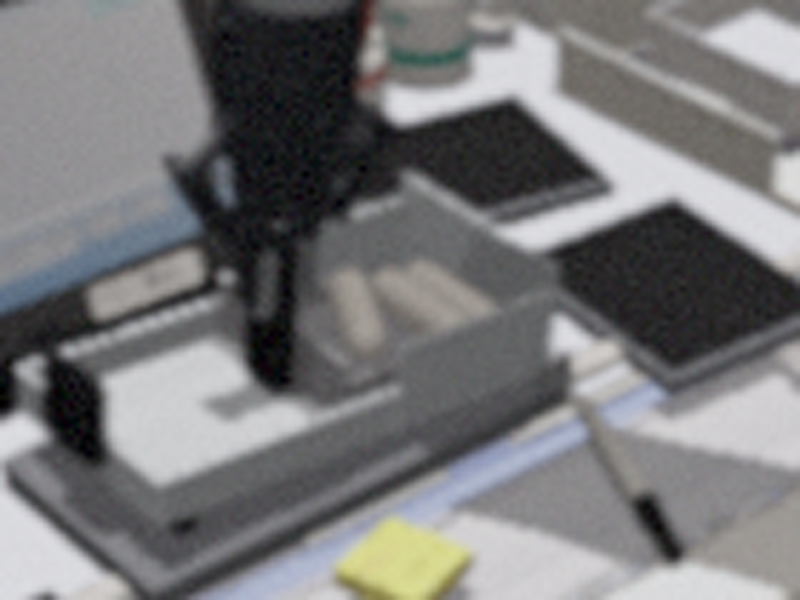

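The first tablet is already on the scoop at (360,310), slightly skewed. The other two are at the wall ahead of the lip, so I push on slowly.

Call:
send_rows(moves=[0.01, -0.25, -0.022, 0, 0, 0, 1, 0.01, -0.25, -0.022, 0, 0, 0, 1, 0.01, -0.25, -0.022, 0, 0, 0, 1, 0, -0.2, -0.02, 0, 0, 0, 1, 0, 0, 0, 0, 0, 0, 1])

```text
time: 32.38
ee_pos: [0.4816, 0.2376, 0.0585]
tcp_rot: [173.0, -0.1, -179.0]
wrist_force: [0.8, 1.4, 5.4]
opening: 0.013
grasp_force: 69.1
```

Call:
send_rows(moves=[0, -0.1, -0.01, 0, 0, 0, 1, 0, -0.1, -0.01, 0, 0, 0, 1, 0, 0, 0, 0, 0, 0, 1])

```text
time: 32.75
ee_pos: [0.4816, 0.2334, 0.0583]
tcp_rot: [172.9, -0.0, -179.0]
wrist_force: [-2.3, 3.7, 7.1]
opening: 0.0132
grasp_force: 69.4
```

Call:
send_rows(moves=[0, -0.12, 0, 0, 0, 0, 1, 0, -0.12, 0, 0, 0, 0, 1, 0, 0, 0, 0, 0, 0, 1])

```text
time: 33.12
ee_pos: [0.4817, 0.232, 0.0604]
tcp_rot: [172.3, 0.0, -178.8]
wrist_force: [-4.9, 25.9, 13.7]
opening: 0.0129
grasp_force: 70.6
```

Run:
```python
from ov import *
a=cam('scene')['color'][165:240,220:320][:,:,::-1];c=cam('top');b=c['color'][185:240,185:285][:,:,::-1]
cv2.imwrite('pics/s10.png',np.hstack([cv2.resize(a,(400,300),interpolation=cv2.INTER_CUBIC),cv2.resize(b,(400,300),interpolation=cv2.INTER_CUBIC)]))
for n in('top','scene'): print([(round(r['p'],2),np.round(at_z(c,r['pixel'],.045),3)) for r in bot.landmark_of(n,'bolus_0')] if n=='top' else '')
```

```text
[(0.67, array([0.313, 0.55 , 0.045]))]
```

View pics/s10.png

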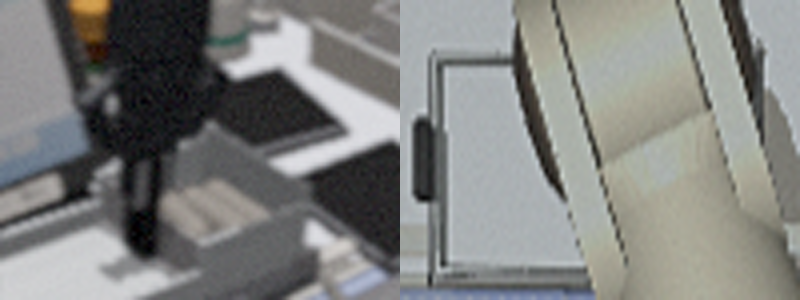

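All three tablets now lie between the rear wall and the low wall, with the lip pressed on the wall. I'll back off a little, then tilt the scoop lip-up while rising.

Call:
send_rows(moves=[0, 0.12, 0.05, -0.2, 0, 0, 1, 0, 0.05, 0.1, -0.3, 0, 0, 1, 0, 0.05, 0.1, -0.3, 0, 0, 1, 0, 0.05, 0.1, -0.3, 0, 0, 1, 0, 0.05, 0.1, -0.3, 0, 0, 1, 0, 0.05, 0.1, -0.3, 0, 0, 1, 0, 0.05, 0.1, -0.3, 0, 0, 1, 0, 0.05, 0.1, -0.3, 0, 0, 1])

```text
time: 34.28
ee_pos: [0.4805, 0.238, 0.0753]
tcp_rot: [-167.1, -0.5, -179.2]
wrist_force: [-0.1, -0.1, -3.0]
opening: 0.0127
grasp_force: 69.4
```

Run:
```python
from ov import *
o=bot.get_obs();print(o['ee_pos'],o['tcp_rot'],o['wrist_force'])
a=cam('scene')['color'][165:240,220:320][:,:,::-1]
cv2.imwrite('pics/s11.png',cv2.resize(a,(600,450),interpolation=cv2.INTER_CUBIC))
```

```text
[0.4805231  0.23797111 0.07525313] [-167.07326639   -0.5470309  -179.19552438] [-0.13919947 -0.0993949  -3.03698079]
```

View pics/s11.png

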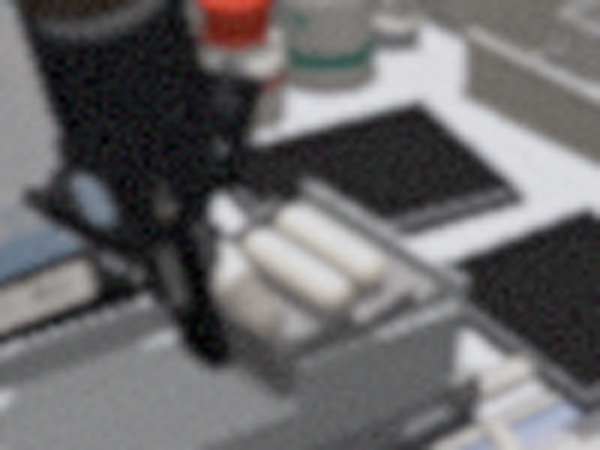

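All three tablets lie in the scoop at (310,260), with the lip up. I'll lift and carry it to the dish.

Call:
send_rows(moves=[0, 0.02, 0.5, 0, 0, 0, 1, 0, 0, 0.9, 0, 0, 0, 1, 0, 0, 0.9, 0, 0, 0, 1, 0, 0, 0.9, 0, 0, 0, 1, 0, 0, 0.9, 0, 0, 0, 1, 0, 0, 0.5, 0, 0, 0, 1, 0.1, -0.3, 0, 0, 0, 0.02, 1, 0.2, -0.6, 0, 0, 0, 0.02, 1])

```text
time: 35.33
ee_pos: [0.488, 0.2152, 0.1893]
tcp_rot: [-167.2, -0.6, -178.8]
wrist_force: [-1.3, -0.1, -2.2]
opening: 0.0133
grasp_force: 69.5
```

Call:
send_rows(moves=[0.29, -0.9, 0, 0, 0, 0.02, 1, 0.29, -0.9, 0, 0, 0, 0.02, 1, 0.29, -0.9, 0, 0, 0, 0.02, 1, 0.29, -0.9, 0, 0, 0, 0.02, 1, 0.29, -0.9, 0, 0, 0, 0.02, 1, 0.29, -0.9, 0, 0, 0, 0.02, 1, 0.29, -0.9, 0, 0, 0, 0.02, 1, 0.29, -0.9, 0, 0, 0, 0.02, 1])

```text
time: 36.33
ee_pos: [0.5457, 0.0339, 0.1891]
tcp_rot: [-167.2, -0.6, -177.5]
wrist_force: [0.3, 0.7, -2.2]
opening: 0.0129
grasp_force: 69.6
```

Call:
send_rows(moves=[0.29, -0.9, 0, 0, 0, 0.02, 1, 0.29, -0.9, 0, 0, 0, 0.02, 1, 0.2, -0.6, 0, 0, 0, 0.02, 1, 0.1, -0.3, 0, 0, 0, 0.02, 1, 0, 0, 0, 0, 0, 0, 1, 0, 0, 0, 0, 0, 0, 1])

```text
time: 37.08
ee_pos: [0.5679, -0.0311, 0.1901]
tcp_rot: [-167.2, -0.6, -176.8]
wrist_force: [0.1, -1.3, -3.3]
opening: 0.013
grasp_force: 69.6
```

Run:
```python
from ov import *
o=bot.get_obs();print(o['ee_pos'],o['tcp_rot'],o['wrist_force'])
for n in('top','scene'):
    c={n:cam(n)}
    try:
        x,e=fit(c,'dish','dish',[.592,-.207,.06],.018);print('dish',np.round(x[:2],4),np.degrees(x[2]),e)
    except Exception as ex: print(ex)
    print([(round(r['p'],2),np.round(at_z(c[n],r['pixel'],.082),3)) for r in bot.landmark_of(n,'dish_grip')])
    print([(round(r['p'],2),np.round(r['pixel'])) for r in bot.landmark_of(n,'bolus_0')])
    print([(round(r['p'],2),np.round(at_z(c[n],r['pixel'],.018),3)) for r in bot.landmark_of(n,'stage')])
```

```text
[ 0.5678806  -0.03111794  0.1900901 ] [-167.2110786    -0.55771273 -176.75380966] [ 0.10982252 -1.29330395 -3.25434899]
dish [ 0.592 -0.207] 3.437746770784939 1.0
[(0.91, array([ 0.599, -0.26 ,  0.082])), (0.37, array([ 0.594, -0.158,  0.082]))]
[(0.59, array([347., 176.])), (0.42, array([136., 269.]))]
[]
division by zero
[(0.7, array([ 0.589, -0.267,  0.082]))]
[(0.59, array([316., 143.])), (0.52, array([186., 322.])), (0.49, array([313., 142.]))]
[(0.56, array([ 0.602, -0.211,  0.018]))]
```

Call:
send_rows(moves=[0.2, -0.5, 0, 0, 0, 0, 1, 0.25, -0.8, 0, 0, 0, 0, 1, 0.2, -0.5, 0, 0, 0, 0, 1, 0.05, -0.25, -0.3, 0, 0, 0, 1, 0, 0, -0.7, 0, 0, 0, 1, 0, 0, -0.8, 0, 0, 0, 1, 0, 0, -0.8, 0, 0, 0, 1, 0, 0, -0.6, 0, 0, 0, 1])

```text
time: 38.58
ee_pos: [0.5851, -0.083, 0.1086]
tcp_rot: [-167.2, -0.6, -176.8]
wrist_force: [-0.8, 0.8, -2.5]
opening: 0.013
grasp_force: 69.5
```

Call:
send_rows(moves=[0, 0, -0.4, 0, 0, 0, 1, 0, 0, -0.15, 0, 0, 0, 1, 0, 0, 0, 0, 0, 0, 1])

```text
time: 38.95
ee_pos: [0.5856, -0.0828, 0.0966]
tcp_rot: [-167.2, -0.5, -176.8]
wrist_force: [-0.1, -0.4, -1.9]
opening: 0.0134
grasp_force: 69.5
```

Run:
```python
from ov import *
o=bot.get_obs();print(o['ee_pos'],o['tcp_rot'],o['wrist_force'])
e=o['ee_pos'];ph=-np.radians(180-abs(o['tcp_rot'][0]))*np.sign(-o['tcp_rot'][0]);h=np.array([.061,-.998,0]);z=np.array([0,0,1])
for n in('top','scene'):
    c=cam(n)
    print(n,[(round(r['p'],2),np.round(r['pixel'],1)) for r in bot.landmark_of(n,'scoop_lip')[:3]])
    for nm,k in(('T',0),('W',.028)):
        O=e+k*z-(.0156+k)*(np.sin(ph)*h+np.cos(ph)*z);L=O+.106*(np.cos(ph)*h-np.sin(ph)*z);print(nm,L.round(3),proj(c,L).round(1))
```

```text
[ 0.58563327 -0.08284032  0.09663143] [-167.19992355   -0.52955316 -176.77896548] [-0.0890449  -0.42556508 -1.91678404]
top [(0.91, array([374.5, 176.2]))]
T [ 0.592 -0.189  0.105] [375.  175.3]
W [ 0.593 -0.196  0.106] [377.  175.1]
scene [(0.75, array([332.2, 154.9])), (0.19, array([346.9, 157. ]))]
T [ 0.592 -0.189  0.105] [332.6 157.5]
W [ 0.593 -0.196  0.106] [333.8 156.8]
```

Call:
send_rows(moves=[0, 0, -0.11, 0.37, 0.02, 0, 1, 0, 0, -0.11, 0.37, 0.02, 0, 1, 0, 0, -0.11, 0.37, 0.02, 0, 1, 0, 0, -0.11, 0.37, 0.02, 0, 1, 0, -0.05, 0.2, 0.33, 0.02, 0, 1, 0, 0, 0, 0, 0, 0, 1, 0, -0.05, 0.2, 0.33, 0.02, 0, 1, 0, -0.05, 0.2, 0.33, 0.02, 0, 1])

```text
time: 40.15
ee_pos: [0.5856, -0.0862, 0.1007]
tcp_rot: [171.5, -0.5, -176.5]
wrist_force: [0.4, -0.5, -2.0]
opening: 0.0132
grasp_force: 69.6
```

Call:
send_rows(moves=[0, 0, 0, 0, 0, 0, 1, 0, 0, 0, 0, 0, 0, 1, 0, -0.08, 0.2, 0.33, 0.02, 0, 1, 0, -0.08, 0.2, 0.33, 0.02, 0, 1, 0, -0.08, 0.2, 0.33, 0.02, 0, 1, 0, 0, 0, 0, 0, 0, 1, 0, 0, 0, 0, 0, 0, 1])

```text
time: 41.02
ee_pos: [0.5855, -0.0922, 0.1153]
tcp_rot: [163.1, -0.5, -176.5]
wrist_force: [1.2, -0.1, -0.5]
opening: 0.0127
grasp_force: 69.9
```

Call:
send_rows(moves=[0, -0.11, 0.18, 0.33, 0.02, 0, 1, 0, -0.11, 0.18, 0.33, 0.02, 0, 1, 0, -0.11, 0.18, 0.33, 0.02, 0, 1, 0, -0.11, 0.18, 0.33, 0.02, 0, 1, 0, -0.11, 0.18, 0.33, 0.02, 0, 1, 0, -0.11, 0.18, 0.33, 0.02, 0, 1, 0, 0, 0, 0, 0, 0, 1, 0, 0, 0, 0, 0, 0, 1])

```text
time: 42.02
ee_pos: [0.5855, -0.1086, 0.1423]
tcp_rot: [146.0, -0.5, -176.3]
wrist_force: [0.4, -0.6, -1.1]
opening: 0.0129
grasp_force: 69.9
```

Run:
```python
from ov import *
o=bot.get_obs();print(o['ee_pos'],o['tcp_rot'],o['wrist_force'],o['opening'])
for n in('top','scene'):
    c=cam(n,n+'12');
    print(n,[(round(r['p'],2),np.round(r['pixel']),np.round(at_z(c,r['pixel'],.032),3)) for r in bot.landmark_of(n,'bolus_0')])
```

```text
[ 0.58554733 -0.10861834  0.14229794] [ 146.04641616   -0.49840147 -176.31797235] [ 0.39647191 -0.58539093 -1.13350914] 0.012935827913261727
top [(0.73, array([136., 268.]), array([0.31 , 0.557, 0.032])), (0.4, array([388., 179.]), array([ 0.591, -0.248,  0.032]))]
scene [(0.62, array([185., 322.]), array([0.293, 0.572, 0.032])), (0.52, array([343., 171.]), array([ 0.592, -0.246,  0.032])), (0.46, array([279., 226.]), array([0.462, 0.156, 0.032])), (0.4, array([335., 171.]), array([ 0.613, -0.226,  0.032]))]
```

The scoop is now light, so the tablets have left it. I'll retract, level it, and carry it back to the rest.

Call:
send_rows(moves=[0, 0.3, 0.6, -0.3, 0, 0, 1, 0, 0.3, 0.6, -0.5, 0, 0, 1, 0, 0.3, 0.4, -0.5, 0, 0, 1, 0, 0.3, 0.2, -0.5, 0, 0, 1, 0.3, 0.8, 0, -0.54, 0, -0.15, 1, 0.3, 0.8, 0, -0.54, 0, -0.15, 1, 0.3, 0.8, 0, -0.54, 0, -0.15, 1, 0.3, 0.8, 0, -0.54, 0, -0.15, 1])

```text
time: 43.22
ee_pos: [0.6156, 0.0018, 0.1881]
tcp_rot: [-179.9, -1.5, 177.6]
wrist_force: [0.1, -0.7, -1.4]
opening: 0.0133
grasp_force: 69.8
```

Call:
send_rows(moves=[0.33, 0.58, 0, 0, 0, -0.19, 1, 0.33, 0.58, 0, 0, 0, -0.19, 1, 0.33, 0.58, 0, 0, 0, -0.19, 1, 0, 0, 0, 0, 0, 0, 1, 0, 0, 0, 0, 0, 0, 1])

```text
time: 43.85
ee_pos: [0.64, 0.0441, 0.1875]
tcp_rot: [180.0, -1.6, 172.8]
wrist_force: [0.3, -0.1, -1.6]
opening: 0.0134
grasp_force: 69.8
```

Run:
```python
from ov import *
o=bot.get_obs();print(o['ee_pos'],o['tcp_rot'],o['wrist_force'],o['opening'])
ims=[]
for n in('top','scene'):
    c=cam(n);
    print(n,[(round(r['p'],2),np.round(r['pixel']),np.round(at_z(c,r['pixel'],.032),3)) for r in bot.landmark_of(n,'bolus_0')])
    print([(round(r['p'],2),np.round(at_z(c,r['pixel'],.082),3)) for r in bot.landmark_of(n,'dish_grip')[:1]])
    for q,z0 in(('scoop_rest',0),): print(q,[(round(r['p'],2),np.round(at_z(c,r['pixel'],z0),3)) for r in bot.landmark_of(n,q)])
    if n=='top':
        x,e=fit({n:c},'dish','dish',[.592,-.207,.06],.018);print('dish',np.round(x[:2],4),np.degrees(x[2]),e)
    im=c['color'][:,:,::-1]; im=im[130:230,270:420] if n=='top' else im[130:230,250:400]
    ims.append(cv2.resize(im,(600,300) if 0 else (450,300),interpolation=cv2.INTER_CUBIC))
cv2.imwrite('pics/v14.png',np.vstack(ims))
```

```text
[0.6399655  0.04410446 0.18750271] [179.97919853  -1.61749145 172.81543467] [ 0.26407967 -0.06161066 -1.55158359] 0.013390454700763233
top [(0.72, array([139., 268.]), array([0.31 , 0.548, 0.032])), (0.58, array([367., 181.]), array([ 0.585, -0.179,  0.032])), (0.53, array([382., 175.]), array([ 0.606, -0.228,  0.032])), (0.44, array([386., 181.]), array([ 0.586, -0.242,  0.032]))]
[(0.68, array([ 0.577, -0.2  ,  0.082]))]
scoop_rest []
dish [ 0.59   -0.2087] 3.1875502472451163 0.3218625870138042
scene [(0.77, array([188., 320.]), array([0.294, 0.564, 0.032])), (0.65, array([344., 168.]), array([ 0.608, -0.269,  0.032])), (0.48, array([334., 171.]), array([ 0.611, -0.218,  0.032]))]
[(0.66, array([ 0.542, -0.157,  0.082]))]
scoop_rest [(0.71, array([0.618, 0.02 , 0.   ])), (0.4, array([0.515, 0.115, 0.   ]))]
```

View pics/v14.png

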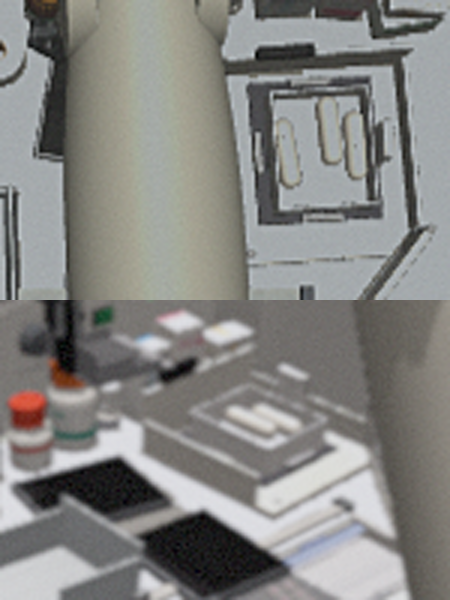

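All three tablets lie in the dish, which sits inside its four stops: the top panel shows the tablets at (288,152), (330,130) and (355,145). Next I set the scoop down on its rest.

Call:
send_rows(moves=[0, 0, -0.9, -0.02, -0.2, 0.09, 1, 0, 0, -0.95, 0, 0, 0, 1, 0, 0, -0.95, 0, 0, 0, 1, 0, 0, -0.95, 0, 0, 0, 1, 0, 0, -0.95, 0, 0, 0, 1, 0, 0, -0.7, 0, 0, 0, 1, 0, 0, -0.4, 0, 0, 0, 1, 0, 0, 0, 0, 0, 0, 1])

```text
time: 45.3
ee_pos: [0.64, 0.0444, 0.042]
tcp_rot: [179.9, 0.1, 173.6]
wrist_force: [0.4, 0.2, -1.1]
opening: 0.013
grasp_force: 69.9
```

Call:
send_rows(moves=[0, 0, -0.15, 0, 0, 0, 1, 0, 0, -0.15, 0, 0, 0, 1, 0, 0, -0.05, 0, 0, 0, 1, 0, 0, 0, 0, 0, 0, 1])

```text
time: 45.8
ee_pos: [0.6402, 0.0444, 0.0336]
tcp_rot: [179.9, 0.1, 173.6]
wrist_force: [-0.0, -0.6, -0.5]
opening: 0.0132
grasp_force: 69.9
```

Call:
send_rows(moves=[0, 0, -0.1, 0, 0, 0, 1, 0, 0, -0.05, 0, 0, 0, 1, 0, 0, 0, 0, 0, 0, 0, 0, 0, 0, 0, 0, 0, 0, 0, 0, 0, 0, 0, 0, 0, 0, 0, 0.4, 0, 0, 0, 0, 0, 0, 1, 0, 0, 0, 0, 0, 0, 1, 0, 0, 0, 0])

```text
time: 46.8
ee_pos: [0.6403, 0.0444, 0.0912]
tcp_rot: [179.9, 0.1, 173.6]
wrist_force: [-0.1, 0.1, -0.2]
opening: 0.0428
grasp_force: 0.0
```

Call:
send_rows(moves=[-0.5, 0.8, 1, 0, 0, 0, 1, -0.5, 0.8, 1, 0, 0, 0.12, 1, -0.5, 0.8, 0.2, 0, 0, 0.12, 1, -0.5, 0.8, 0, 0, 0, 0.12, 1, -0.5, 0.8, 0, 0, 0, 0.12, 1, -0.5, 0.8, 0, 0, 0, 0.12, 1, -0.5, 0.8, 0, 0, 0, 0.12, 1, -0.5, 0.8, 0, 0, 0, 0.1, 1])

```text
time: 47.8
ee_pos: [0.5389, 0.2056, 0.1439]
tcp_rot: [180.0, 0.0, -179.3]
wrist_force: [0.1, 0.9, 0.5]
opening: -0.0001
grasp_force: 0.0
```

Run:
```python
from ov import *
o=bot.get_obs();print(o['ee_pos'],o['tcp_rot'],o['wrist_force'],o['opening'])
for n in('top','scene'):
    c=cam(n)
    r=bot.trace(n,'scoop')
    if r:
        x,e=fit({n:c},'scoop','scoop',[.64,.0446,-1.67],.015);print('scoop',np.round(x[:2],4),np.degrees(x[2]),e)
    print([(round(r['p'],2),np.round(r['pixel']),np.round(at_z(c,r['pixel'],.11),3)) for r in bot.landmark_of(n,'tray_handle')])
    print([(round(r['p'],2),np.round(at_z(c,r['pixel'],.0),3)) for r in bot.landmark_of(n,'scoop_rest')])
```

```text
[0.5389156  0.20556096 0.14385493] [ 1.79962582e+02  3.08259365e-02 -1.79320449e+02] [0.11273529 0.90145689 0.47563664] -0.00011417859560683237
scoop [0.6396 0.0438] -96.0171948981211 0.05824825362708219
[(0.82, array([193., 215.]), array([0.472, 0.367, 0.11 ]))]
[(0.88, array([0.636, 0.015, 0.   ]))]
scoop [0.6443 0.0451] -97.23910234747248 0.08100882274307097
[(0.87, array([212., 230.]), array([0.473, 0.382, 0.11 ])), (0.26, array([297., 186.]), array([0.508, 0.046, 0.11 ]))]
[(0.61, array([0.63 , 0.015, 0.   ]))]
```

Call:
send_rows(moves=[-0.37, 1, 0, 0, 0, 0, 1, -0.37, 1, 0, 0, 0, 0, 1, -0.37, 1, 0, 0, 0, 0, 1, -0.37, 1, 0, 0, 0, 0, 1, -0.37, 1, 0, 0, 0, 0, 1, -0.37, 1, 0, 0, 0, 0, 1, -0.37, 0.9, 0, 0, 0, 0, 1, 0, 0, 0, 0, 0, 0, 1])

```text
time: 49.3
ee_pos: [0.4751, 0.3778, 0.1446]
tcp_rot: [179.9, 0.1, -179.3]
wrist_force: [-0.2, -0.6, 0.7]
opening: 0.0002
grasp_force: 0.0
```

Call:
send_rows(moves=[0, 0, -0.78, 0, 0, 0, 1, 0, 0, -0.78, 0, 0, 0, 1, 0, 0, -0.78, 0, 0, 0, 1, 0, 0, -0.3, 0, 0, 0, 1, 0, 0, -0.3, 0, 0, 0, 1, 0, 0, -0.2, 0, 0, 0, 1, 0, 0, 0, 0, 0, 0, 1])

```text
time: 50.18
ee_pos: [0.476, 0.3778, 0.0677]
tcp_rot: [179.8, 0.2, -179.4]
wrist_force: [-0.2, 1.8, 3.3]
opening: 0.0003
grasp_force: 1.7
```

Call:
send_rows(moves=[0, 0.06, -0.2, 0, 0, 0, 1, 0, 0.06, -0.2, 0, 0, 0, 1, 0, 0.04, -0.15, 0, 0, 0, 1, 0, 0, -0.1, 0, 0, 0, 1, 0, 0, 0, 0, 0, 0, 1])

```text
time: 50.8
ee_pos: [0.4762, 0.3814, 0.0544]
tcp_rot: [179.8, 0.3, -179.4]
wrist_force: [-7.1, -4.2, 24.3]
opening: 0.0002
grasp_force: 12.3
```

The tray is flat, with the same contact height as at the start. Next is the door: I go round to its outer side.

Call:
send_rows(moves=[0, 0, 0.9, 0, 0, 0, 1, 0, 0, 0.9, 0, 0, 0, 1, 0, 0, 0.9, 0, 0, 0, 1, 0, -0.5, 0.8, 0, 0, 0, 1, -0.2, -1, 0, 0, 0, 0, 1, -0.2, -1, 0, 0, 0, 0, 1, -0.2, -1, 0, 0, 0, 0, 1, -0.2, -1, 0, 0, 0, 0, 1])

```text
time: 51.8
ee_pos: [0.4553, 0.2668, 0.138]
tcp_rot: [179.9, 0.1, -179.4]
wrist_force: [-0.3, -0.4, -0.2]
opening: -0.0004
grasp_force: 0.0
```

Call:
send_rows(moves=[-0.2, -1, 0, 0, 0, 0, 1, -0.2, -1, 0, 0, 0, 0, 1, -0.2, -1, 0, 0, 0, 0, 1, -0.2, -1, 0, 0, 0, 0, 1, -0.2, -1, 0, 0, 0, 0, 1, -0.2, -1, 0, 0, 0, 0, 1, -0.2, -1, 0, 0, 0, 0, 1, -0.2, -1, 0, 0, 0, 0, 1])

```text
time: 52.8
ee_pos: [0.415, 0.067, 0.138]
tcp_rot: [179.9, 0.1, -179.4]
wrist_force: [-0.3, 0.2, 0.4]
opening: 0.0
grasp_force: 0.0
```

Call:
send_rows(moves=[-0.2, -1, 0, 0, 0, 0, 1, -0.2, -1, 0, 0, 0, 0, 1, -0.2, -1, 0, 0, 0, 0, 1, -0.2, -1, 0, 0, 0, 0, 1, -0.2, -1, 0, 0, 0, 0, 1, -0.2, -1, 0, 0, 0, 0, 1, -0.2, -1, 0, 0, 0, 0, 1, -0.2, -1, 0, 0, 0, 0, 1])

```text
time: 53.8
ee_pos: [0.3747, -0.1328, 0.1379]
tcp_rot: [180.0, 0.1, -179.4]
wrist_force: [0.3, 0.0, 0.2]
opening: -0.0001
grasp_force: 0.0
```

Call:
send_rows(moves=[-0.2, -1, 0, 0, 0, 0, 1, -0.2, -1, 0, 0, 0, 0, 1, -0.2, -1, 0, 0, 0, 0, 1, -0.2, -1, 0, 0, 0, 0, 1, -0.2, -1, 0, 0, 0, 0, 1, -0.2, -0.2, 0, 0, 0, 0, 1, 0, 0, 0, 0, 0, 0, 1])

```text
time: 54.68
ee_pos: [0.3449, -0.2615, 0.1378]
tcp_rot: [179.9, 0.1, -179.5]
wrist_force: [0.5, -0.0, 0.7]
opening: 0.0
grasp_force: 0.0
```

Run:
```python
from ov import *
o=bot.get_obs();print(o['ee_pos'],o['tcp_rot'],o['q'])
for n in('top','scene'):
    c=cam(n)
    for q,z in(('door_push',.064),('door_hinge',.064),('tray_handle',.082)): print(n,q,[(round(r['p'],2),np.round(at_z(c,r['pixel'],z),3)) for r in bot.landmark_of(n,q)])
```

```text
[ 0.34485907 -0.2615058   0.13776809] [ 1.79925914e+02  9.90386783e-02 -1.79467018e+02] [-37.26012343 -11.9239797  -12.88075436  89.01036283   0.11923682
 -37.7931353 ]
top door_push [(0.79, array([ 0.381, -0.215,  0.064]))]
top door_hinge [(0.87, array([ 0.505, -0.307,  0.064]))]
top tray_handle [(0.7, array([0.474, 0.375, 0.082]))]
scene door_push [(0.82, array([ 0.372, -0.211,  0.064])), (0.58, array([ 0.58 , -0.183,  0.064])), (0.44, array([0.697, 0.005, 0.064]))]
scene door_hinge [(0.61, array([ 0.543, -0.152,  0.064])), (0.55, array([ 0.516, -0.323,  0.064]))]
scene tray_handle [(0.9, array([0.476, 0.38 , 0.082]))]
```

Call:
send_rows(moves=[0, 0, -0.86, 0, 0, 0, 1, 0, 0, -0.86, 0, 0, 0, 1, 0, 0, -0.86, 0, 0, 0, 1, 0, 0, -0.86, 0, 0, 0, 1, 0, 0, -0.86, 0, 0, 0, 1, 0, 0, 0, 0, 0, 0, 1, 0.48, 0.6, 0, 0, 0, 0, 1, 0.48, 0.6, 0, 0, 0, 0, 1])

```text
time: 56.08
ee_pos: [0.3702, -0.2316, 0.0313]
tcp_rot: [180.0, 0.2, -179.4]
wrist_force: [-3.2, -4.3, -0.0]
opening: 0.0003
grasp_force: 2.5
```

Call:
send_rows(moves=[0.47, 0.48, 0, 0, 0, 0, 1, 0.47, 0.48, 0, 0, 0, 0, 1, 0.47, 0.48, 0, 0, 0, 0, 1, 0.47, 0.48, 0, 0, 0, 0, 1, 0.6, 0.3, 0, 0, 0, 0, 1, 0.6, 0.25, 0, 0, 0, 0, 1, 0.6, 0.2, 0, 0, 0, 0, 1])

```text
time: 56.95
ee_pos: [0.4626, -0.1645, 0.0301]
tcp_rot: [179.9, 0.1, -179.4]
wrist_force: [0.3, -0.6, -0.9]
opening: 0.0001
grasp_force: 0.2
```

Call:
send_rows(moves=[0.3, 0.1, 0, 0, 0, 0, 1, 0.2, 0.05, 0, 0, 0, 0, 1, 0.2, 0.02, 0, 0, 0, 0, 1, 0, 0, 0, 0, 0, 0, 1])

```text
time: 57.45
ee_pos: [0.4761, -0.1607, 0.0299]
tcp_rot: [179.9, -0.2, -179.4]
wrist_force: [-16.1, -0.4, 8.1]
opening: 0.0001
grasp_force: 7.9
```

Run:
```python
from ov import *
o=bot.get_obs();print(o['ee_pos'],o['wrist_force'])
for n in('top','scene'):
    c=cam(n)
    for q,z in(('door_push',.064),('door_hinge',.064)): print(n,q,[(round(r['p'],2),np.round(at_z(c,r['pixel'],z),3)) for r in bot.landmark_of(n,q)])
```

```text
[ 0.47614205 -0.16067071  0.02986144] [-16.05801279  -0.42418782   8.1029356 ]
top door_push []
top door_hinge [(0.46, array([0.621, 0.019, 0.064]))]
scene door_push [(0.67, array([ 0.485, -0.152,  0.064]))]
scene door_hinge [(0.75, array([ 0.502, -0.319,  0.064])), (0.71, array([0.423, 0.189, 0.064]))]
```

Call:
send_rows(moves=[0.12, 0, 0, 0, 0, 0, 1, 0.12, 0, 0, 0, 0, 0, 1, 0, 0, 0, 0, 0, 0, 1])

```text
time: 58.12
ee_pos: [0.4764, -0.1605, 0.0296]
tcp_rot: [179.9, -0.8, -179.5]
wrist_force: [-46.1, -0.3, 25.7]
opening: -0.0
grasp_force: 23.4
```

The door is on a hard stop, so I retreat and check everything.

Call:
send_rows(moves=[-0.6, 0, 0, 0, 0, 0, 1, -0.6, 0, 0.3, 0, 0, 0, 1, -0.8, 0, 0.9, 0, 0, 0, 1, -0.8, 0.4, 1, 0, 0, 0, 1, -0.8, 0.8, 1, 0, 0, 0, 1, -0.5, 1, 1, 0, 0, 0, 1, -0.3, 1, 0.5, 0, 0, 0, 1, 0, 0, 0, 0, 0, 0, 1])

```text
time: 59.12
ee_pos: [0.3754, -0.0797, 0.1495]
tcp_rot: [180.0, 0.3, -179.3]
wrist_force: [-0.1, -0.1, -0.4]
opening: 0.0001
grasp_force: 0.0
```

Run:
```python
from ov import *
o=bot.get_obs();print(o['ee_pos'],o['wrist_force'])
S=[.5925,-.2075,np.radians(3.5)]
M['door']=[B(-.104,-.096,-.093,.093,.018,.086)]
M['doorp']=[[(0,0,.018),(0,.186,.018),(0,.186,.086),(0,0,.086),(.008,0,.018),(.008,.186,.018),(.008,.186,.086),(.008,0,.086)]]
for n in('top','scene'):
    c=cam(n)
    for q,z in(('door_push',.064),('door_hinge',.064),('stage',.018),('tray_handle',.082),('scoop_grip',.079),('dish_grip',.082),('bolus_0',.032)): print(n,q,[(round(r['p'],2),np.round(at_z(c,r['pixel'],z)[:2],3).tolist()) for r in bot.landmark_of(n,q)])
    for q,p,z in(('scoop',[.64,.0446,-1.67],.015),('dish',[.592,-.208,.06],.018),('doorp',[.497,-.309,.08],0)):
        try: x,e=fit({n:c},q,'door_push' if q=='doorp' else q,p,z);print(n,q,np.round(x[:2],4),round(np.degrees(x[2]),2),round(e,3))
        except ZeroDivisionError: pass
```

```text
[ 0.37535212 -0.07974239  0.14950786] [-0.13704795 -0.1231599  -0.40993734]
top door_push [(0.51, [0.483, -0.155]), (0.42, [0.609, -0.264])]
top door_hinge [(0.77, [0.498, -0.3]), (0.53, [0.478, 0.375])]
top stage []
top tray_handle [(0.65, [0.482, 0.381])]
top scoop_grip [(0.69, [0.639, 0.04])]
top dish_grip [(0.93, [0.595, -0.266])]
top bolus_0 [(0.53, [0.593, -0.171]), (0.52, [0.315, 0.548]), (0.51, [0.611, -0.22]), (0.44, [0.594, -0.244])]
top scoop [0.6397 0.0446] -96.55 0.072
top dish [ 0.5901 -0.2086] 3.12 0.323
top doorp [ 0.4958 -0.3107] 3.65 0.223
scene door_push [(0.93, [0.486, -0.162]), (0.53, [0.537, -0.142]), (0.21, [0.508, 0.37]), (0.17, [0.508, -0.116])]
scene door_hinge [(0.57, [0.511, -0.32])]
scene stage [(0.55, [0.602, -0.203])]
scene tray_handle [(0.77, [0.485, 0.382]), (0.49, [0.454, -0.124])]
scene scoop_grip [(0.85, [0.662, 0.037])]
scene dish_grip [(0.57, [0.588, -0.28])]
scene bolus_0 [(0.61, [0.605, -0.242]), (0.6, [0.603, -0.211]), (0.58, [0.302, 0.565])]
scene scoop [0.64   0.0463] -94.41 0.094
scene dish [ 0.602  -0.2094] -0.33 0.422
scene doorp [ 0.5006 -0.3069] 3.67 0.08
```

Everything checks out: the door is at the station's yaw (shut), the tray is flat, the scoop is on its rest and the tablets are in the dish.

```bash
python3 -c "
from workcell import bot
print(bot.job_done())"
```

```text
the job is handed in; nothing more can be done
None
```

I handed the job in at about 59 s with all steps done; no verdict came back, but my last camera and contact checks show all three tablets in the dish on the stage, the scoop on its rest, the tray flat and the door shut.

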